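# Hang a framed plaque on the two sliding hooks and test the hold

### The arm

A 6-joint arm with a two-finger parallel gripper is mounted at the origin on a cart in front of the work surface, level with it; the furniture and walls round the work are solid. World frame = base frame: x ahead of the robot, y to its left, z up, the work surface at z = 0. Lengths are in m, angles in degrees, forces in N, time in s.
With the tool pointing down it reaches from about 0.4 to 0.825 m from the base axis. Payload 7 kg.
Tool frame: the origin (TCP) lies midway between the tips of the shut fingers; the grasp point (between the pads) lies 19 mm behind it (r.hold_point_z is the distance from the TCP to the grasp point, in m); x points along the fingers, y is the direction in which the jaws open and shut, and the axes are right-handed (so a half turn about x gives the same grasp; the last joint's range is limited). The gripper opens to 88 mm and grips with 3 to 60 N. Pads are 19 mm wide; open, the fingers measure 130 mm over their backs; the gripper's body (78 mm by 193 mm) begins 47 mm behind the grasp point.
Start: joints at [81.366, 20.546, 0.682, 0, -70.136, -16.507], TCP at [0.287, 0.611, 0.204] pointing down, gripper open.
Joint ranges: [-176.03, 176.03], [-82.01, 121.73], [-58.28, 71.71], [-173.87, 95.51], [-174.79, -0.11], [-173.66, 173.66]. Speed limits (degrees/s): [136.94, 136.94, 172.46, 180, 180, 180].

### API

Orientations are given as [roll, pitch, yaw] about the fixed x, y, z axes, in that order (R = Rz(yaw) Ry(pitch) Rx(roll)).
In Python, from plant import r, viewer, order gives the robot as it stands. The module is installed in compiled form; this text tells all that it offers.
- The arm moves only by the shell command python3 -m creep 'ROWS' [FORCE]. ROWS is JSON, a list of rows, each an object of numbers: "ax", "ay", "az": the turn, a rotation vector about the tool's x, y, z in degrees; "tx", "ty", "tz": the shift along the tool's x, y, z in m; "fingers": the finger opening in m, from 0 to 0.0876. A call has 1 to 5 rows; each row is the pose to reach, as a shift and turn from the pose commanded when the call began, along the tool's axes at that moment; what a row does not reach only later rows make up. A row lasts 1/10 s, in which the tool goes at most 50 mm and 8.59 degrees, less where a joint would pass 70% of its speed; a pose out of reach is approached as far as the arm can. A call with a gripper value outside its range is refused whole. The fingers move at their own pace and stop on an object; FORCE is the grip in N (left out, the last holds). Time passes only in rows, so rows that repeat a pose let the fingers close. It gives the time, the measured TCP pose, the force and the opening at its end, in the units of the state.
- r.get_state(): the state, without advancing time (a new reading comes with each control period).
- viewer.capture(name): name is "side" or "top" or "wrist"; returns a dict with "pixels" (480x640x3 uint8, blue, green, red), "depth" (480x640 float32, m along the optical axis (not along the pixel's ray), 0 where there is no reading), "fx", "fy", "cx", "cy" (pixels), "k1" (the pictures are not rectified: a ray, as slopes to the right and down, at radius r is drawn at 1 + k1 r^2 times it, then the intrinsics apply), "rvec" (rotation vector, rad) and "tvec" (3), from world to camera coordinates, as OpenCV has them; the wrist camera has in their place "T_tool_cam" (4x4, takes a point from camera to tool coordinates, whose origin is the TCP and whose axes are the tool frame's). Camera axes: x right, y down, z forward; pixel columns grow to the right and rows downward; lengths in m; the calibration is good to about 2 mm. A picture is of the moment at which its call begins: read the wrist's pose just before it.
- order.close_job(): hands the job in, once; it reports no verdict.
The state is a dict: "time_s": time; "joints": joint angles; "qd": joint speeds; "joint_torque": joint torques, N m; "tcp_pos": TCP position; "eef_rot": TCP orientation; "contact_force": force on the tool from outside, world axes, zero at the start; "moment": the same for the moment, N m; "gripper_width": finger opening in m.
Only numpy, scipy, OpenCV 4.12 (cv2) and the standard library are available. Lean on these libraries where they do the work, as an engineer would, in place of code of your own. Each camera call takes 0.05 s, during which the arm holds its last target.

### The job

Slide the two hooks on the hanging board inwards along their track to suit the hanger loops of the wide (landscape) frame, then take that frame from its stand and hang it, centred on the board and facing out, with one loop over each hook. While you still hold it, tug it gently straight down (5 to 10 N) so that both hooks take the pull, and only then let go and back away, leaving it hanging still. Leave the tall frame in its stand and do not disturb the bottle, the glass jar and the tape roll.

Things in the scene. Friction and masses are not known exactly. Their poses are not given: they have to be found in the camera images.
- hanging_board: Fixed pale upright panel on two dark feet, 340 mm wide, 20 mm thick, top edge 175 mm above the table and bevelled in front, with an aluminium track on the top edge (track top at 185 mm, black end caps to 188 mm). Origin: centre of its underside, on the table. Own -x is the front (roughly towards the robot), +y left as seen from the robot, z up. Two hooks slide on the track.
- hook_left: Steel hook at the board's left (+y), axes as the board's. Origin: centre of the floor of its upturned trough, 22 mm in front of the board's origin, 165 mm above the table. Trough 14 mm wide front to back (7 mm either side of the origin), between a back plate (26 mm wide in y) and a front lip (12 mm wide in y, 4 mm thick, its top 21 mm above the origin). Slides with its saddle block.
- hook_right: The same hook at the board's right (-y). Same axes and origin.
- saddle_left (a point): Centre of the aluminium saddle block that carries hook_left on the track: 26 x 26 mm, 18 mm tall, on the track, 195 mm above the table, top at 204 mm; a 4 mm screw head on it. Slides along the board's y, from 45 to 145 mm left of the board's middle, friction about 1.5 N, stays where left. Push its side with shut fingertips from above. The hook's trough is 22 mm in front of it.
- saddle_right (a point): The same block for hook_right; slides from 45 to 145 mm right of the board's middle.
- wide_frame: The landscape frame to hang: dark wood round a pale stone plaque, 190 mm wide (own y), 150 mm high (own z), 18 mm thick (own x), about 0.3 kg. Origin: its centre. -x is its front, +x its back, +y left as seen from its front. Pinch it across its thickness at the middle of the top bar (20 mm high). Two 14 mm rubber stand-offs, 24 mm long, at the lower back corners rest on the panel when it hangs.
- wide_frame_loop_left (a point): Middle of the bar of the frame's left hanger loop: 5 mm thick bar along the frame's y, 20 mm above the frame's centre (55 mm under its top), 55 mm to +y of the middle, 23.5 mm behind the centre plane. The loop opens 12 mm between bar and frame back (the hook's lip goes there from below) and 30 mm in y. Hung home, the bar's centre is 2.5 mm above the hook's origin.
- wide_frame_loop_right (a point): The same for the right hanger loop, 55 mm right (-y) of the middle; the two loops are 110 mm apart.
- frame_stand: Fixed low wooden stand, 150 mm (own x) by 100 mm (own y), with two slots across it at x = -37.5 and +37.5 mm, each 21 mm wide between 66 mm wide cheeks that reach 42 mm above the table; slot floors 10 mm above the table. Origin: centre of its underside. Frames stand in it with fronts to its -x and are lifted straight up.
- tall_frame: The portrait frame, to be left alone: same make, 126 mm wide, 166 mm high, 18 mm thick, with loops 60 mm apart; stands in the other slot. Origin: its centre.
- wash_bottle: White squeeze bottle, 69 mm across, 150 mm tall, standing near the table's front edge. Origin: centre of its underside.
- clip_jar: Clear glass clip-top jar, 78 x 70 mm, 119 mm tall, standing near the table's front edge. Origin: centre of its underside.
- tape_roll: Roll of paper tape, 62 mm across, 48 mm tall, standing on its face near the table's front edge. Origin: centre of its underside.

How it is judged (in metres and radians):
On the way:
1. with the loops over the two hooks and the frame still gripped, a tug loads both hooks (over 1.2 N each) beyond the frame's own weight (over 2.5 N on both or 4.2 N on one) (x of wide_frame_loop_left in the frame of hook_left between -0.009 and 0.009 m and y of wide_frame_loop_left in the frame of hook_left between -0.02 and 0.02 m and z of wide_frame_loop_left in the frame of hook_left between -0.003 and 0.01 m and x of wide_frame_loop_right in the frame of hook_right between -0.009 and 0.009 m and y of wide_frame_loop_right in the frame of hook_right between -0.02 and 0.02 m and z of wide_frame_loop_right in the frame of hook_right between -0.003 and 0.01 m and contact force between the fingers and wide_frame above 2 N and contact force between wide_frame and hook_left above 1.2 N and contact force between wide_frame and hook_right above 1.2 N and (contact force between wide_frame and hook_left above 4.2 N or contact force between wide_frame and hook_right above 4.2 N or (contact force between wide_frame and hook_left above 2.5 N and contact force between wide_frame and hook_right above 2.5 N))), for 0.2 s.
At the end, for the whole second after the job is handed in: The wide frame hangs still and released, a loop bar down in each hook's trough (9 mm front to back, 20 mm sideways, under 10 mm above its floor), upright within 10 and parallel to the board within 8 degrees, centred within 20 mm. Tall frame, bottle, jar and tape roll stay put (x of wide_frame_loop_left in the frame of hook_left between -0.009 and 0.009 m and y of wide_frame_loop_left in the frame of hook_left between -0.02 and 0.02 m and z of wide_frame_loop_left in the frame of hook_left between -0.003 and 0.01 m and x of wide_frame_loop_right in the frame of hook_right between -0.009 and 0.009 m and y of wide_frame_loop_right in the frame of hook_right between -0.02 and 0.02 m and z of wide_frame_loop_right in the frame of hook_right between -0.003 and 0.01 m and y of wide_frame in the frame of hanging_board between -0.02 and 0.02 m and angle between wide_frame's own z axis and vertical below 0.17 rad and angle between the x axis of wide_frame and the x axis of hanging_board, either way round below 0.15 rad and linear speed of wide_frame below 0.02 m/s and angular speed of wide_frame below 0.2 rad/s and contact force between the fingers and wide_frame below 0.1 N); the robot touches nothing.
It fails at once if a hook is loaded with more than 40 N by the frame (not gentle) (contact force between wide_frame and hook_left above 40 N or contact force between wide_frame and hook_right above 40 N).
It fails at once if the tall frame is moved by more than 20 mm or tips over (distance of tall_frame from where it was at the start of the episode above 0.02 m or angle between tall_frame's own z axis and vertical above 0.25 rad).
It fails at once if the bottle, jar or tape roll is moved by more than 20 mm or tips over (distance of any of wash_bottle, clip_jar, tape_roll from where it was at the start of the episode above 0.02 m or angle between any of wash_bottle, clip_jar, tape_roll's own z axis and vertical above 0.3 rad).
It also fails if it takes over 64 s, if anything falls off the work surface, if the arm or the gripper's body presses on something with over 40 N, if the wrist force passes 120 N, or if a joint passes its speed limit or range.

## Working session

There is one attempt and no reset: what is moved stays moved. The work goes in short steps, Python scripts to look and compute and a shell command to move; the robot and the scene stay as the last step left them, time stands still between calls to the robot, and variables do not carry over. Pictures are saved under pics/ and viewed, and the job is handed in when it is done.

```bash
mkdir -p pics
cat > h.py <<'E'
import numpy as np, cv2
from scipy.spatial.transform import Rotation as R
from plant import r, viewer, order
def toolT():
    s=r.get_state(); T=np.eye(4); T[:3,:3]=R.from_euler('xyz',s['eef_rot'],degrees=True).as_matrix(); T[:3,3]=s['tcp_pos']; return T
def cap(name,fn=None):
    T=toolT(); c=viewer.capture(name)
    if name=='wrist': c['M']=T@np.array(c['T_tool_cam'])
    else:
        M=np.eye(4); Rm=cv2.Rodrigues(np.array(c['rvec'],float))[0]; M[:3,:3]=Rm.T; M[:3,3]=-Rm.T@np.array(c['tvec'],float).ravel(); c['M']=M
    if fn: cv2.imwrite('pics/'+fn+'.png',c['pixels']); np.savez('pics/'+fn+'.npz',**{k:c[k] for k in('pixels','depth','M','fx','fy','cx','cy','k1')})
    return c
def load(fn): return dict(np.load('pics/'+fn+'.npz'))
def cloud(c):
    v,u=np.mgrid[0:480,0:640]; x=(u-c['cx'])/c['fx']; y=(v-c['cy'])/c['fy']
    X,Y=x.copy(),y.copy()
    for _ in range(8):
        f=1+c['k1']*(X*X+Y*Y); X=x/f;Y=y/f
    d=c['depth']; P=np.stack([X*d,Y*d,d],-1)@c['M'][:3,:3].T+c['M'][:3,3]; P[d<=0]=np.nan; return P
E
python3 - <<'E'
from h import *
s=r.get_state(); print(s); print(r.hold_point_z)
for n in('side','top','wrist'):
    c=cap(n,n+'0'); print(n,c['fx'],c['k1'],c['M'].round(3).tolist())
E
```

```text
{'time_s': 0.0, 'joints': array([ 8.13667500e+01,  2.05916708e+01,  6.34723741e-01, -1.98381368e-02,
       -7.01356242e+01, -1.65071282e+01]), 'qd': array([-0.0013378 ,  0.05582309,  0.04609164, -0.03682442, -0.00087285,
       -0.00579447]), 'joint_torque': array([ 1.64664812e-03, -5.82724357e+01,  2.93044013e+01,  6.99646980e+00,
        6.95226394e-03, -1.65991491e-04]), 'tcp_pos': array([0.28656997, 0.61057838, 0.20322816]), 'eef_rot': array([  95.11842445,   89.90556838, -110.0287098 ]), 'contact_force': array([-0.00254981,  0.49769272,  0.36055512]), 'moment': array([ 0.00549225,  0.00670222, -0.01298496]), 'gripper_width': 0.08795254347581312}
0.0188
side 598.3104899610806 -0.05449820440077104 [[0.998, 0.05, -0.04, 0.611], [0.062, -0.595, 0.801, -0.746], [0.017, -0.802, -0.597, 0.837], [0.0, 0.0, 0.0, 1.0]]
top 621.8826840596454 -0.16098980420561865 [[-0.019, -0.994, 0.107, 0.456], [-1.0, 0.018, -0.009, 0.228], [0.007, -0.108, -0.994, 1.318], [0.0, 0.0, 0.0, 1.0]]
wrist 422.6727937152149 -0.05556261528329587 [[-0.426, -0.861, -0.279, 0.362], [-0.905, 0.405, 0.13, 0.576], [0.001, 0.308, -0.951, 0.384], [0.0, 0.0, 0.0, 1.0]]
```

View pics/side0.png

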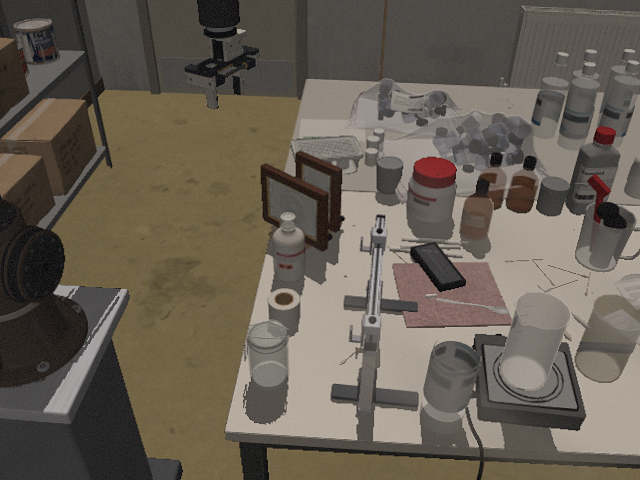

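View pics/top0.png

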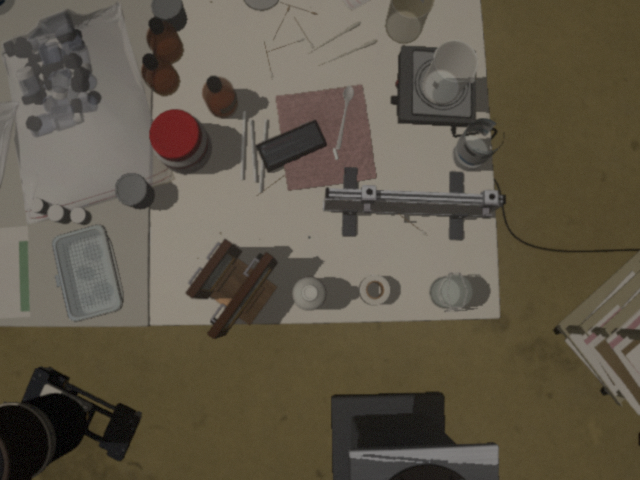

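View pics/wrist0.png

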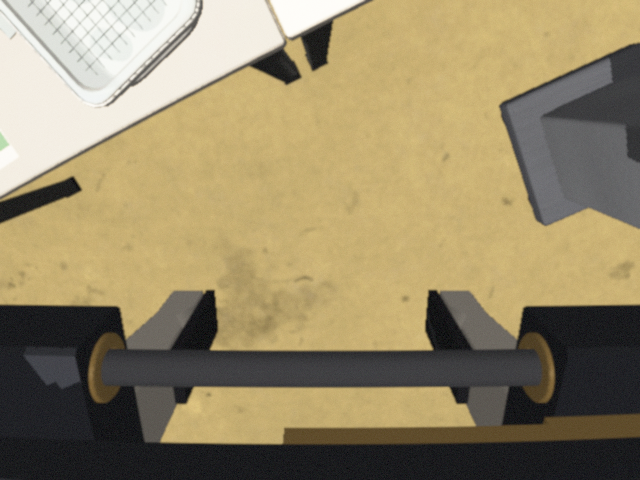

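Run:
```python
from h import *
c=load('top0'); P=cloud(c)
np.set_printoptions(precision=4,suppress=True)
def reg(n,u0,u1,v0,v1,z0,z1):
    q=P[v0:v1,u0:u1].reshape(-1,3); q=q[(q[:,2]>z0)&(q[:,2]<z1)]
    if len(q)<5: print(n,len(q)); return
    rc=cv2.minAreaRect(q[:,:2].astype(np.float32)); print(n,len(q),'mean',q.mean(0),'med z',np.median(q[:,2]),'rect',np.array(rc[0]),np.array(rc[1]),rc[2], 'box',cv2.boxPoints(rc).tolist())
    return q
reg('table',350,370,295,310,-.1,.1)
reg('frontframe',200,290,240,340,.145,.2)
reg('backframe',180,240,230,310,.155,.2)
reg('saddles L',355,385,175,210,.197,.215)
reg('saddles R',470,500,175,215,.197,.215)
reg('track',320,510,175,215,.178,.192)
reg('bottle',285,335,270,315,.03,.2)
reg('tape',355,400,270,310,.03,.2)
reg('jar',425,480,265,315,.02,.2)
for n,(u,v) in dict(a=(275,258),b=(213,333),c=(232,243),d=(192,295)).items(): print(n,P[v-2:v+3,u-2:u+3].reshape(-1,3)[::6])
# height map crop
im=c['pixels'];z=P[:,:,2]
hm=cv2.applyColorMap(np.uint8(np.clip(np.nan_to_num(z)/.22,0,1)*255),cv2.COLORMAP_JET)
cr=np.hstack([im[170:350,170:350],hm[170:350,170:350]]);cv2.imwrite('pics/a.png',cv2.resize(cr,None,fx=2.2,fy=2.2,interpolation=0))
cr=np.vstack([im[160:240,315:515],hm[160:240,315:515]]);cv2.imwrite('pics/b.png',cv2.resize(cr,None,fx=3.6,fy=3.6,interpolation=0))
```

```text
table 299 mean [0.4593 0.1318 0.0107] med z 0.001312074940516661 rect [0.4595 0.1309] [0.0409 0.0296] 88.78945922851562 box [[0.44423794746398926, 0.11077992618083954], [0.47387146949768066, 0.11015374958515167], [0.47473520040512085, 0.1510288566350937], [0.44510167837142944, 0.15165503323078156]]
frontframe 1599 mean [0.4965 0.3806 0.1644] med z 0.1612042968172569 rect [0.4969 0.3951] [0.0933 0.1896] 54.1519660949707 box [[0.39272433519363403, 0.4128011465072632], [0.5464164018630981, 0.30175894498825073], [0.6010543704032898, 0.37738263607025146], [0.4473623037338257, 0.4884248375892639]]
backframe 905 mean [0.5136 0.4123 0.1718] med z 0.17467352275100434 rect [0.5027 0.3911] [0.0951 0.1251] 52.53486633300781 box [[0.42406076192855835, 0.39138734340667725], [0.5233759880065918, 0.3152760863304138], [0.5812487006187439, 0.3907923698425293], [0.48193347454071045, 0.4669036269187927]]
saddles L 221 mean [0.6568 0.1244 0.2045] med z 0.20433015479335426 rect [0.6566 0.1244] [0.0242 0.0294] 88.45491790771484 box [[0.6416272521018982, 0.11271364986896515], [0.6710072159767151, 0.11192117
[... 1419 characters left out ...]
 [[0.4248504340648651, -0.05545864999294281], [0.4880352318286896, -0.09552521258592606], [0.5239713191986084, -0.0388542041182518], [0.46078649163246155, 0.0012123584747314453]]
a [[ 0.5599  0.3121  0.0052]
 [ 0.5579  0.31    0.0043]
 [ 0.5562  0.3083 -0.0023]
 [ 0.5537  0.306   0.0019]
 [ 0.5518  0.3041 -0.0016]]
b [[0.41   0.4194 0.1599]
 [0.4082 0.4173 0.161 ]
 [0.4062 0.4159 0.1585]
 [0.4044 0.4138 0.16  ]
 [0.4024 0.4124 0.1568]]
c [[ 0.5939  0.4038  0.0015]
 [ 0.5922  0.4022 -0.0029]
 [ 0.5896  0.3995  0.0014]
 [    nan     nan     nan]
 [ 0.5853  0.3954 -0.    ]]
d [[0.4807 0.455  0.177 ]
 [0.4789 0.4532 0.1766]
 [0.477  0.4518 0.1743]
 [0.4751 0.4496 0.1762]
 [0.4735 0.4501 0.1639]]
```

View pics/a.png

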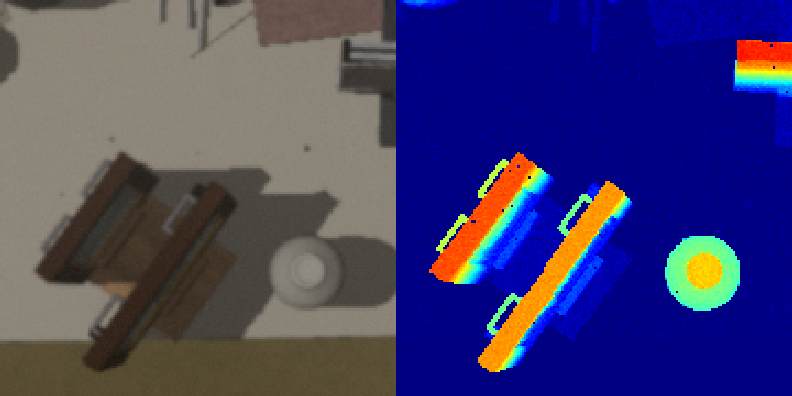

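View pics/b.png

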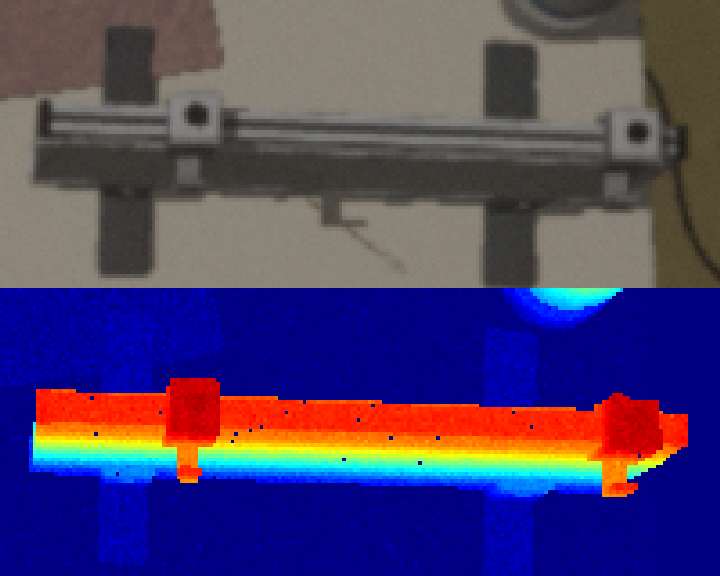

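Run:
```python
from h import *
np.set_printoptions(precision=4,suppress=True)
P=cloud(load('top0'))
T=toolT(); print('tool y dir',np.degrees(np.arctan2(T[1,1],T[0,1])),'z dir',T[:3,2], 'x',T[:3,0])
q=P[240:340,195:290].reshape(-1,3)
# wide frame top
m=(q[:,2]>.152)&(q[:,2]<.166); q=q[m]
# keep largest line cluster
c0=q[:,:2].mean(0)
for i in range(6):
    w=cv2.fitLine(q[:,:2].astype(np.float32),cv2.DIST_HUBER,0,.01,.01).ravel(); d=w[:2]; n=np.array([-d[1],d[0]])
    e=(q[:,:2]-w[2:])@n; q=q[abs(e)<max(.011,.04/(i+1))]
t=(q[:,:2]-w[2:])@d; e=(q[:,:2]-w[2:])@n
print('d',d,'len',np.percentile(t,[0.5,99.5]),'wid',np.percentile(e,[1,99]),'c',w[2:]+d*np.percentile(t,[.5,99.5]).mean()+n*np.percentile(e,[1,99]).mean(),'yaw',np.degrees(np.arctan2(d[1],d[0])))
# track strip
q=P[170:220,315:515].reshape(-1,3); q=q[(q[:,2]>.181)&(q[:,2]<.1895)]
for i in range(8):
    w=cv2.fitLine(q[:,:2].astype(np.float32),cv2.DIST_HUBER,0,.01,.01).ravel(); d=w[:2]*np.sign(w[1]); n=np.array([d[1],-d[0]])
    e=(q[:,:2]-w[2:])@n; q=q[abs(e)<max(.013,.05/(i+1))]
t=(q[:,:2]-w[2:])@d; e=(q[:,:2]-w[2:])@n; 
mid=w[2:]+d*np.percentile(t,[.2,99.8]).mean()+n*np.percentile(e,[1,99]).mean()
print('track d',d,'yaw',np.degrees(np.arctan2(-d[0],d[1])),np.percentile(t,[.2,99.8]),np.percentile(e,[1,99]),'mid',mid)
for nm,u in(('L',(355,385)),('R',(470,502))):
    q=P[175:215,u[0]:u[1]].reshape(-1,3); q=q[(q[:,2]>.198)&(q[:,2]<.212)][:,:2]
    t=(q-mid)@d; e=(q-mid)@n; print(nm,np.percentile(t,[2,50,98]),np.percentile(e,[2,50,98]))
q=P[150:250,315:515].reshape(-1,3); q=q[(q[:,2]<.197)&(q[:,2]>.181)][:,:2];t=(q-mid)@d; e=(q-mid)@n
k=e<-.018; print('lips t',np.sort(t[k])[::3],'e',np.percentile(e[k],[5,95]))
# feet
q=P[150:260,315:515].reshape(-1,3); 
v,u=np.mgrid[150:260,315:515]; im=load('top0')['pixels'][150:260,315:515].max(-1).ravel()
k=(q[:,2]>.004)&(q[:,2]<.03); t=(q[:,:2]-mid)@d; e=(q[:,:2]-mid)@n
for s in(1,-1):
    kk=k&(im<75)&(abs(e)>.03)&(abs(e)<.08)&(s*t>.04)&(s*t<.13); print('foot',s,kk.sum(),np.percentile(t[kk],[3,50,97]))
```

```text
tool y dir -115.14632110695773 z dir [-0.9052  0.4249 -0.0002] x [-0.0004 -0.0012 -1.    ]
d [ 0.8032 -0.5957] len [-0.0933  0.0938] wid [-0.0087  0.0093] c [0.4757 0.3654] yaw -36.561794
track d [0.0501 0.9987] yaw -2.8741138 [-0.1769  0.1608] [-0.0073  0.0077] mid [0.6537 0.0347]
L [0.0778 0.0897 0.1017] [-0.0149 -0.0013  0.0127]
R [-0.1498 -0.1355 -0.124 ] [-0.0151 -0.003   0.0117]
lips t [-0.1423 -0.1398 -0.1371 -0.1342 -0.1317  0.0849  0.0883  0.0902  0.092
  0.094   0.0957] e [-0.0327 -0.0288]
foot 1 393 [0.1005 0.1135 0.1264]
foot -1 389 [-0.1292 -0.1161 -0.1029]
```

```bash
cat >> h.py <<'E'
MID=np.array([.6537,.0347])+np.array([.0501,.9987])*-.0006; D=np.array([.0501,.9987]); N=np.array([.9987,-.0501])
def bd(e,t): return MID+D*t+N*e
def go(x,y,z,yawy):
    """shift/turn in tool axes, ideal tool-down orientation with tool y at yawy"""
    T=toolT(); a=np.radians(yawy); Yv=np.array([np.cos(a),np.sin(a),0]);X=np.array([0,0,-1.]);G=np.stack([X,Yv,np.cross(X,Yv)],1)
    s=T[:3,:3].T@(np.array([x,y,z])-T[:3,3]); rv=np.degrees(R.from_matrix(T[:3,:3].T@G).as_rotvec())
    print('t',s.round(4),'a',rv.round(2),'dist',np.linalg.norm(s).round(3))
def st():
    s=r.get_state(); T=toolT(); p=T[:3,3]; q=p[:2]-MID
    print('t%.2f'%s['time_s'],'tcp',p.round(4),'board e,t',(q@N).round(4),(q@D).round(4),'yawy %.2f'%np.degrees(np.arctan2(T[1,1],T[0,1])),'F',s['contact_force'].round(2),'M',s['moment'].round(2),'w',round(s['gripper_width'],4),'xdir',T[:3,0].round(3))
E
python3 - <<'E'
from h import *
st(); p=bd(0,.128); print(p); go(*p,.30,177.13)
E
```

```text
t0.15 tcp [0.2866 0.6107 0.2034] board e,t -0.3954 0.5575 yawy -115.15 F [-0.76  0.39 -0.06] M [-0.03 -0.   -0.01] w 0.0875 xdir [-0.    -0.001 -1.   ]
[0.66008274 0.16193438]
t [-0.0962  0.2477 -0.5287] a [ 6.772e+01 -5.000e-02 -6.000e-02] dist 0.592
```

```bash
python3 -m creep '[{"tx":-0.05,"fingers":0.0},{"tx":-0.09,"ty":0.01,"tz":-0.02,"ax":4,"fingers":0.0},{"tx":-0.096,"ty":0.028,"tz":-0.06,"ax":12,"fingers":0.0},{"tx":-0.096,"ty":0.047,"tz":-0.1,"ax":20,"fingers":0.0},{"tx":-0.096,"ty":0.066,"tz":-0.14,"ax":28,"fingers":0.0}]' 10
python3 - <<'E'
from h import *
st(); p=bd(0,.128);  go(*p,.30,177.13)
E
```

```text
t0.15 tcp [0.2866 0.6107 0.2034] board e,t -0.3954 0.5575 yawy -115.15 F [-0.76  0.39 -0.06] M [-0.03 -0.   -0.01] w 0.0875 xdir [-0.    -0.001 -1.   ]
t [-0.0962  0.2477 -0.5287] a [ 6.772e+01 -5.000e-02 -6.000e-02] dist 0.592invalid input
```

```bash
python3 -m creep '[{"tx":-0.05,"ty":0,"tz":0,"ax":0,"ay":0,"az":0,"fingers":0}]' 10
python3 - <<'E'
from h import *
st()
E
```

```text
time_s: 0.25
tcp_pos: [0.285, 0.6073, 0.2464]
eef_rot: [94.6, 89.2, -110.6]
contact_force: [-0.2, 0.8, -0.8]
gripper_width: 0.0833
t0.25 tcp [0.285  0.6073 0.2464] board e,t -0.3969 0.554 yawy -115.19 F [-0.16  0.79 -0.81] M [ 0.26 -0.06  0.  ] w 0.0833 xdir [-0.005 -0.013 -1.   ]
```

```bash
python3 -m creep '[{"tx":-0.03,"ty":0.01,"tz":-0.02,"ax":4,"ay":0,"az":0,"fingers":0},{"tx":-0.046,"ty":0.028,"tz":-0.06,"ax":12,"ay":0,"az":0,"fingers":0},{"tx":-0.046,"ty":0.047,"tz":-0.1,"ax":20,"ay":0,"az":0,"fingers":0},{"tx":-0.046,"ty":0.066,"tz":-0.14,"ax":28,"ay":0,"az":0,"fingers":0},{"tx":-0.046,"ty":0.085,"tz":-0.18,"ax":36,"ay":0,"az":0,"fingers":0}]' 10
python3 - <<'E'
from h import *
st(); p=bd(0,.128);  go(*p,.30,177.13)
E
```

```text
time_s: 0.75
tcp_pos: [0.4143, 0.4561, 0.3001]
eef_rot: [54.5, 90.0, 173.1]
contact_force: [1.2, 0.6, 0.3]
gripper_width: 0.0454
t0.75 tcp [0.4143 0.4561 0.3001] board e,t -0.2602 0.4095 yawy -151.44 F [1.22 0.64 0.32] M [ 0.1  -0.12 -0.03] w 0.0454 xdir [-0.  0. -1.]
t [ 1.000e-04 -7.530e-02 -3.759e-01] a [ 3.143e+01  0.000e+00 -1.000e-02] dist 0.383
```

```bash
python3 -m creep '[{"tx":0,"ty":-0.009,"tz":-0.044,"ax":7,"ay":0,"az":0,"fingers":0},{"tx":0,"ty":-0.018,"tz":-0.088,"ax":14,"ay":0,"az":0,"fingers":0},{"tx":0,"ty":-0.027,"tz":-0.132,"ax":21,"ay":0,"az":0,"fingers":0},{"tx":0,"ty":-0.036,"tz":-0.176,"ax":28,"ay":0,"az":0,"fingers":0},{"tx":0,"ty":-0.045,"tz":-0.22,"ax":31.4,"ay":0,"az":0,"fingers":0}]'
python3 - <<'E'
from h import *
st(); p=bd(0,.128);  go(*p,.30,177.13)
E
```

```text
time_s: 1.25
tcp_pos: [0.56, 0.285, 0.3001]
eef_rot: [99.6, 90.0, -173.2]
contact_force: [1.1, 0.4, 0.2]
gripper_width: 0.0056
t1.25 tcp [0.56   0.285  0.3001] board e,t -0.1061 0.2459 yawy 177.21 F [1.12 0.45 0.24] M [ 0.15 -0.13 -0.  ] w 0.0056 xdir [-0. -0. -1.]
t [ 0.     -0.106  -0.1181] a [ 0.08 -0.   -0.01] dist 0.159
```

```bash
python3 -m creep '[{"tx":0,"ty":-0.03,"tz":-0.035,"ax":0,"ay":0,"az":0,"fingers":0},{"tx":0,"ty":-0.06,"tz":-0.07,"ax":0,"ay":0,"az":0,"fingers":0},{"tx":0,"ty":-0.09,"tz":-0.1,"ax":0,"ay":0,"az":0,"fingers":0},{"tx":0.02,"ty":-0.106,"tz":-0.118,"ax":0,"ay":0,"az":0,"fingers":0},{"tx":0.06,"ty":-0.106,"tz":-0.118,"ax":0,"ay":0,"az":0,"fingers":0}]'
python3 - <<'E'
from h import *
st(); p=bd(0,.128);  go(*p,.192,177.13); cap('wrist','w1')
E
```

```text
time_s: 1.75
tcp_pos: [0.6632, 0.1616, 0.2419]
eef_rot: [-73.6, 89.7, 13.7]
contact_force: [-0.4, 0.8, 0.2]
gripper_width: 0.0003
t1.75 tcp [0.6632 0.1616 0.2419] board e,t 0.0032 0.1278 yawy 177.27 F [-0.36  0.78  0.18] M [ 0.25 -0.09  0.01] w 0.0003 xdir [ 0.005  0.001 -1.   ]
t [0.0499 0.0034 0.0002] a [0.14 0.08 0.29] dist 0.05
```

View pics/w1.png

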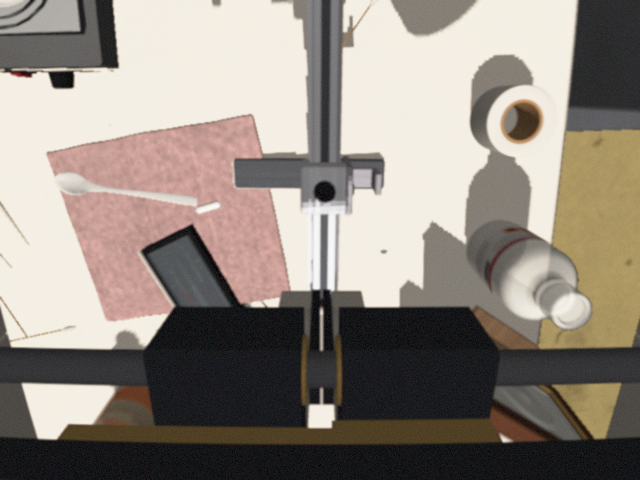

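```bash
python3 -m creep '[{"tx":0.03,"ty":0,"tz":0,"ax":0,"ay":0,"az":0,"fingers":0},{"tx":0.049,"ty":0,"tz":0,"ax":0,"ay":0,"az":0,"fingers":0},{"tx":0.049,"ty":0,"tz":-0.008,"ax":0,"ay":0,"az":0,"fingers":0},{"tx":0.049,"ty":0,"tz":-0.016,"ax":0,"ay":0,"az":0,"fingers":0},{"tx":0.049,"ty":0,"tz":-0.024,"ax":0,"ay":0,"az":0,"fingers":0}]'
python3 - <<'E'
from h import *
st()
E
```

```text
time_s: 2.3
tcp_pos: [0.6595, 0.1397, 0.1931]
eef_rot: [-72.9, 89.9, 14.6]
contact_force: [0.2, 0.1, 0.2]
gripper_width: 0.0002
t2.30 tcp [0.6595 0.1397 0.1931] board e,t 0.0005 0.1058 yawy 177.48 F [0.17 0.15 0.23] M [ 0.05 -0.1   0.04] w 0.0002 xdir [ 0.002  0.001 -1.   ]
```

```bash
python3 -m creep '[{"tx":0,"ty":0,"tz":-0.005,"ax":0,"ay":0,"az":0,"fingers":0},{"tx":0,"ty":0,"tz":-0.01,"ax":0,"ay":0,"az":0,"fingers":0},{"tx":0,"ty":0,"tz":-0.014,"ax":0,"ay":0,"az":0,"fingers":0},{"tx":0,"ty":0,"tz":-0.018,"ax":0,"ay":0,"az":0,"fingers":0},{"tx":0,"ty":0,"tz":-0.018,"ax":0,"ay":0,"az":0,"fingers":0}]'
python3 - <<'E'
from h import *
st(); 
for n in('wrist','top'):
    c=cap(n,n[0]+'2'); P=cloud(c); q=P.reshape(-1,3); t=(q[:,:2]-MID)@D; e=(q[:,:2]-MID)@N
    k=(abs(e)<.014)&(q[:,2]>.2)&(q[:,2]<.207)&(abs(t)<.2); print(n,np.sort(t[k])[::max(1,k.sum()//25)].round(4))
    k=(e<-.028)&(e>-.034)&(q[:,2]>.18)&(q[:,2]<.19)&(abs(t)<.2); print(n,np.sort(t[k])[::max(1,k.sum()//25)].round(4))
E
```

```text
time_s: 2.8
tcp_pos: [0.658, 0.1216, 0.1913]
eef_rot: [-103.9, 90.0, -16.5]
contact_force: [-0.6, 0.1, 0.0]
gripper_width: 0.001
t2.80 tcp [0.658  0.1216 0.1913] board e,t -0.0001 0.0876 yawy 177.43 F [-0.58  0.07  0.  ] M [ 0.12 -0.1  -0.01] w 0.001 xdir [ 0. -0. -1.]
wrist [0.0774 0.0779 0.078  0.0781 0.0783 0.0784 0.0785 0.0786 0.0788 0.079
 0.0793 0.0796 0.0798 0.0801 0.0803 0.0806 0.081  0.0813 0.0816 0.0819
 0.0822 0.0825 0.0828 0.0831 0.0835 0.099 ]
wrist [0.0849 0.0852 0.0853 0.0853 0.0855 0.0856 0.0858 0.0863 0.0867 0.0873
 0.0875 0.088  0.0884 0.089  0.0895 0.0899 0.0903 0.0907 0.0914 0.0916
 0.0921 0.0928 0.0934 0.0937 0.0943 0.0948 0.0953 0.0962 0.0964 0.0969]
top [-0.1506 -0.1484 -0.1478 -0.1466 -0.1459 -0.1448 -0.1442 -0.1423 -0.1412
 -0.1397 -0.1384 -0.136  -0.1349 -0.1341 -0.1326 -0.1317 -0.1307 -0.1299
 -0.1292 -0.1283 -0.1274 -0.1267 -0.1258 -0.125  -0.1242 -0.1231]
top [-0.1417 -0.1412 -0.1396 -0.1395 -0.1383 -0.1381 -0.1364 -0.1358 -0.1348
 -0.1337 -0.1319 -0.1317 -0.1316 -0.1312 -0.131   0.0852  0.0855  0.087
  0.0873  0.0891  0.0891  0.091   0.091   0.091   0.0926  0.0927  0.0928
  0.0944  0.0948]
```

View pics/w2.png

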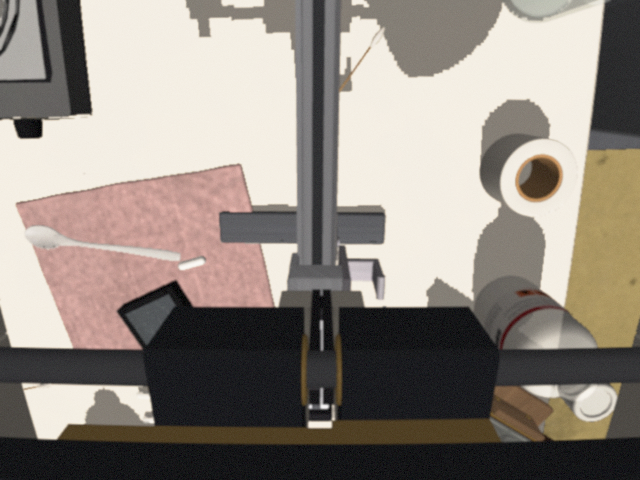

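Run:
```python
from h import *
np.set_printoptions(precision=4,suppress=True)
c=load('w2'); P=cloud(c); q=P; t=(q[...,:2]-MID)@D; e=(q[...,:2]-MID)@N
for v in range(240,310,5):
    print(v,[(u,round(float(t[v,u]),4),round(float(e[v,u]),4),round(float(q[v,u,2]),3)) for u in(290,300,318,332,350)])
c=cv2.imread('pics/w2.png')[220:340,240:400]; cv2.imwrite('pics/w2z.png',cv2.resize(c,None,fx=4.5,fy=4.5))
c=cv2.imread('pics/t2.png')[140:260,300:520]; cv2.imwrite('pics/t2z.png',cv2.resize(c,None,fx=3.5,fy=3.5))
```

```text
240 [(290, 0.1257, 0.0276, 0.012), (300, 0.071, 0.0102, 0.174), (318, 0.0672, 0.0012, 0.185), (332, 0.0679, -0.0053, 0.183), (350, 0.1263, -0.0265, 0.01)]
245 [(290, 0.1342, 0.0285, 0.002), (300, 0.0733, 0.0102, 0.175), (318, 0.0695, 0.0012, 0.186), (332, 0.0702, -0.0054, 0.184), (350, 0.1338, -0.0272, 0.002)]
250 [(290, 0.1396, 0.0287, 0.0), (300, 0.0754, 0.0101, 0.177), (318, 0.0721, 0.0012, 0.186), (332, 0.0784, -0.0058, 0.168), (350, 0.139, -0.0274, 0.001)]
255 [(290, 0.1444, 0.0288, 0.001), (300, 0.0783, 0.0102, 0.176), (318, 0.0743, 0.0012, 0.186), (332, 0.0804, -0.0058, 0.17), (350, 0.1446, -0.0276, -0.0)]
260 [(290, 0.1498, 0.0289, -0.0), (300, 0.0809, 0.0102, 0.176), (318, 0.0772, 0.0012, 0.185), (332, 0.0833, -0.0059, 0.17), (350, 0.0849, -0.0154, 0.166)]
265 [(290, 0.0785, 0.0143, 0.189), (300, 0.0781, 0.0096, 0.19), (318, 0.0783, 0.0012, 0.189), (332, 0.0782, -0.0053, 0.189), (350, 0.0878, -0.0155, 0.165)]
270 [(290, 0.0788, 0.0139, 0.194), (300, 0.0782, 0.0093, 0.195), (318, 0.0781, 0.0011, 0.196), (332, 0.0782, -0.0052, 0.195), (350, 0.0902, -0.0155, 0.167)]
275 [(290, 
[... 370 characters left out ...]
.0811, 0.0011, 0.205), (332, 0.0811, -0.005, 0.205), (350, 0.0808, -0.0127, 0.206)]
290 [(290, 0.0832, 0.0132, 0.206), (300, 0.0836, 0.0089, 0.205), (318, nan, nan, nan), (332, 0.0835, -0.005, 0.205), (350, 0.0834, -0.0128, 0.205)]
295 [(290, 0.0772, 0.0119, 0.223), (300, 0.0772, 0.0079, 0.223), (318, 0.0791, 0.001, 0.219), (332, 0.0774, -0.0045, 0.223), (350, 0.077, -0.0115, 0.223)]
300 [(290, 0.0771, 0.0115, 0.228), (300, 0.0773, 0.0078, 0.227), (318, 0.0786, 0.0009, 0.224), (332, 0.0775, -0.0044, 0.227), (350, 0.0774, -0.0113, 0.227)]
305 [(290, 0.0776, 0.0113, 0.231), (300, 0.0774, 0.0076, 0.231), (318, 0.0789, 0.0009, 0.228), (332, 0.0796, -0.0045, 0.227), (350, 0.0768, -0.0109, 0.232)]
```

View pics/w2z.png

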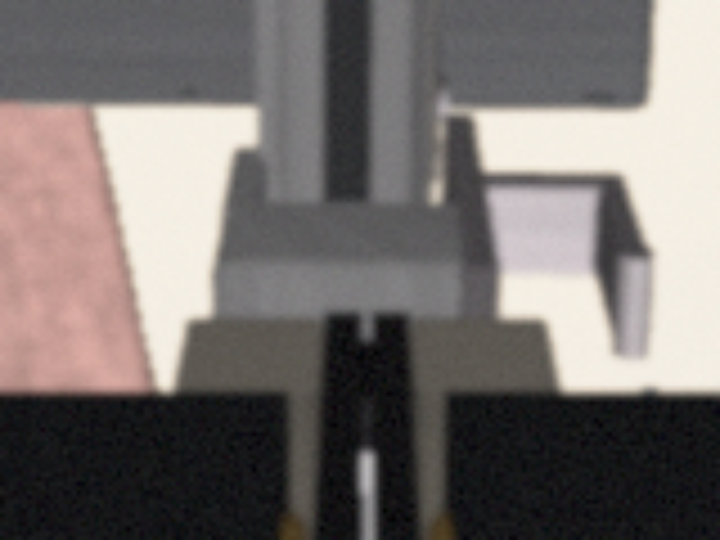

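View pics/t2z.png

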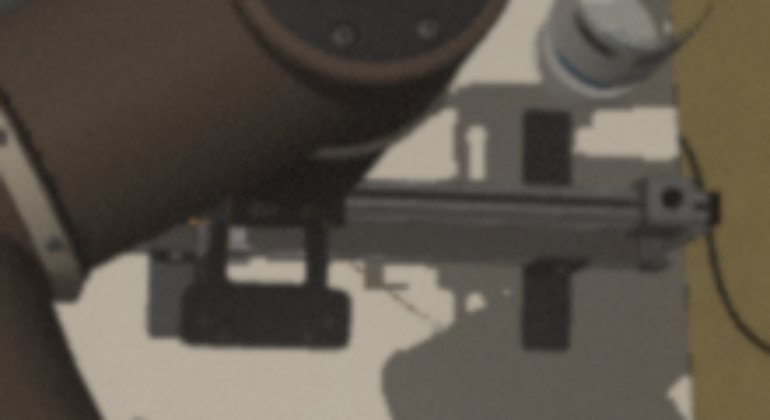

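Run:
```python
from h import *
np.set_printoptions(precision=4,suppress=True)
for f in('wrist0','w1','w2'):
    c=load(f); c['M']=np.linalg.inv(np.eye(4)) if 0 else c['M']
    P=cloud(c)
    # to tool: need T_tool_cam
    cc=viewer.capture('wrist') if f=='wrist0' else cc
    A=np.array(cc['T_tool_cam']); Q=(P-c['M'][:3,3])@c['M'][:3,:3]; Q=Q@A[:3,:3].T+A[:3,3]
    print(f,A.round(3).tolist())
    m=(abs(Q[...,2])<.03)&(Q[...,0]>-.05)&(Q[...,0]<.004)&(abs(Q[...,1])<.075)
    q=Q[m]; print(m.sum(), np.percentile(q,[0,2,50,98,100],axis=0))
    for u in (150,200,210,225,300,318,340,440,450):
        col=[(v,Q[v,u].round(4).tolist()) for v in (288,291,294,297,302,310,330,360,390,420) ]
        print(u,[x for x in col if x[1][0]<.01][:10])
st()
```

```text
wrist0 [[0.001, -0.309, 0.951, -0.181], [1.0, -0.001, -0.001, 0.0], [0.001, 0.951, 0.309, -0.083], [0.0, 0.0, 0.0, 1.0]]
4215 [[-0.05   -0.0603 -0.0113]
 [-0.0494 -0.0583 -0.0109]
 [-0.0388  0.0439 -0.0088]
 [-0.0242  0.0587  0.0086]
 [-0.0214  0.0609  0.0109]]
150 [(330, [-0.0582, -0.0569, -0.0102]), (360, [-0.1051, -0.036, -0.0309]), (390, [-0.0844, -0.0473, -0.0067]), (420, [-0.0878, -0.0471, 0.0007])]
200 [(291, [-0.0275, -0.0483, -0.0101]), (294, [-0.0305, -0.0475, -0.0102]), (297, [-0.0313, -0.0474, -0.0093]), (302, [-0.0337, -0.0468, -0.0083]), (310, [-0.0416, -0.0446, -0.009]), (330, [-0.0463, -0.0439, -0.0033]), (360, [-0.1047, -0.0254, -0.0307])]
210 [(291, [-0.0245, -0.0452, -0.0086]), (294, [-0.0274, -0.0444, -0.0087]), (297, [-0.0302, -0.0438, -0.0087]), (302, [-0.0315, -0.0435, -0.0072]), (310, [-0.0311, -0.044, -0.0034]), (330, [-0.0334, -0.0441, 0.0043]), (360, [-0.1049, -0.0232, -0.0309])]
225 [(360, [-0.1048, -0.02, -0.0309])]
300 [(360, [-0.1042, -0.0042, -0.0306])]
318 [(360, [-0.1044, -0.0003, -0.0307])]
340 [(360, [-0.104, 0.0043, -0.0304])]
440 [(291, [-0.0275,
[... 4371 characters left out ...]
 [-0.0374, 0.0074, -0.0102]), (310, [-0.0966, 0.0045, -0.0384]), (330, [-0.1003, 0.0044, -0.0355]), (360, [-0.1079, 0.0041, -0.0331]), (390, [-0.1098, 0.0041, -0.0272]), (420, [-0.1103, 0.0042, -0.0201])]
440 [(310, [-0.096, 0.0272, -0.038]), (330, [-0.1043, 0.025, -0.0378]), (360, [-0.1132, 0.0227, -0.0366]), (390, [-0.1119, 0.0238, -0.0287]), (420, [-0.1132, 0.0241, -0.0225])]
450 [(310, [-0.0965, 0.0292, -0.0383]), (330, [-0.1043, 0.0271, -0.0377]), (360, [-0.1119, 0.0251, -0.0357]), (390, [-0.1132, 0.0253, -0.0297]), (420, [-0.1125, 0.0264, -0.0217])]
t2.95 tcp [0.658  0.1222 0.1911] board e,t -0.0 0.0882 yawy 177.46 F [-0.35  0.09 -0.48] M [ 0.08 -0.09 -0.05] w 0.0005 xdir [-0. -0. -1.]
```

Run:
```python
from h import *
c=cap('side','s2'); im=c['pixels']; cv2.imwrite('pics/s2z.png',cv2.resize(im[130:370,270:470],None,fx=3.2,fy=2.5))
P=cloud(c); t=(P[...,:2]-MID)@D; e=(P[...,:2]-MID)@N
m=(t<.10)&(t>.07)&(abs(e)<.03)&(P[...,2]>.196)
v,u=np.where(m); print(u.min(),u.max(),v.min(),v.max())
for vv in range(v.min(),v.max()+1,1):
    k=v==vv; print(vv,u[k].min(),u[k].max(),'z',P[vv,u[k],2].min().round(3),P[vv,u[k],2].max().round(3),'t',np.median(t[vv,u[k]]).round(4),'e',e[vv,u[k]].min().round(4),e[vv,u[k]].max().round(4))
st()
```

```text
365 403 140 240
140 366 368 z 0.392 0.395 t 0.0746 e -0.0296 -0.0263
141 366 369 z 0.39 0.395 t 0.0745 e -0.0295 -0.0246
142 366 367 z 0.39 0.392 t 0.0737 e -0.0294 -0.0277
143 366 403 z 0.389 0.395 t 0.0711 e -0.0291 0.0294
144 402 403 z 0.39 0.391 t 0.0759 e 0.0279 0.0294
145 400 403 z 0.388 0.391 t 0.0756 e 0.0248 0.0296
146 398 403 z 0.388 0.39 t 0.072 e 0.0218 0.0296Traceback (most recent call last):
  File "<stdin>", line 7, in <module>
    return umr_minimum(a, axis, None, out, keepdims, initial, where)
ValueError: zero-size array to reduction operation minimum which has no identity
```

View pics/s2z.png

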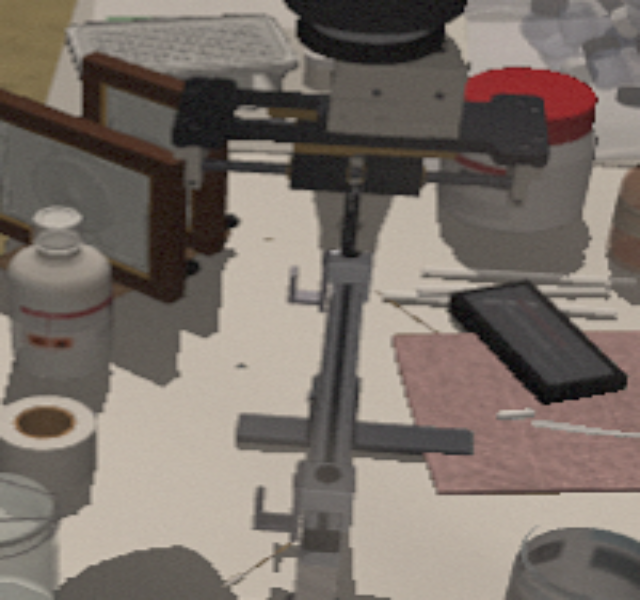

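Run:
```python
from h import *
c=load('s2'); im=c['pixels']; cv2.imwrite('pics/s2y.png',cv2.resize(im[185:275,330:430],None,fx=7,fy=6.5,interpolation=cv2.INTER_CUBIC))
P=cloud(c); t=(P[...,:2]-MID)@D; e=(P[...,:2]-MID)@N
for v in range(205,250,2): print(v,[(u,round(float(t[v,u]),3),round(float(e[v,u]),3),round(float(P[v,u,2]),3)) for u in range(370,389,4)])
```

```text
205 [(370, 0.047, -0.016, 0.289), (374, 0.05, -0.009, 0.288), (378, 0.092, -0.002, 0.261), (382, 0.084, 0.005, 0.267), (386, 0.052, 0.011, 0.288)]
207 [(370, 0.076, -0.016, 0.266), (374, 0.08, -0.009, 0.264), (378, 0.085, -0.002, 0.261), (382, 0.08, 0.005, 0.265), (386, 0.079, 0.012, 0.266)]
209 [(370, 0.076, -0.015, 0.261), (374, 0.076, -0.009, 0.262), (378, 0.078, -0.002, 0.262), (382, 0.08, 0.005, 0.261), (386, 0.079, 0.012, 0.262)]
211 [(370, 0.076, -0.015, 0.258), (374, 0.079, -0.008, 0.256), (378, 0.08, -0.002, 0.256), (382, 0.08, 0.005, 0.256), (386, 0.078, 0.012, 0.258)]
213 [(370, 0.076, -0.015, 0.253), (374, 0.077, -0.008, 0.254), (378, 0.082, -0.001, 0.25), (382, 0.076, 0.006, 0.256), (386, 0.078, 0.013, 0.254)]
215 [(370, 0.076, -0.015, 0.249), (374, 0.076, -0.008, 0.25), (378, 0.078, -0.001, 0.249), (382, 0.079, 0.006, 0.249), (386, 0.078, 0.013, 0.25)]
217 [(370, 0.079, -0.015, 0.243), (374, 0.079, -0.008, 0.243), (378, 0.08, -0.001, 0.243), (382, 0.077, 0.006, 0.246), (386, 0.076, 0.013, 0.247)]
219 [(370, 0.078, -0.014, 0.239), (374, 0.082, -0.007, 0.237), (378, 0.079
[... 1555 characters left out ...]
0.19), (374, 0.077, -0.004, 0.193), (378, 0.074, 0.003, 0.196), (382, 0.082, 0.01, 0.191), (386, 0.338, 0.023, -0.0)]
243 [(370, 0.077, -0.011, 0.188), (374, 0.08, -0.004, 0.186), (378, 0.078, 0.003, 0.188), (382, 0.077, 0.01, 0.19), (386, 0.329, 0.023, 0.001)]
245 [(370, 0.078, -0.011, 0.183), (374, 0.075, -0.004, 0.186), (378, 0.077, 0.003, 0.185), (382, 0.089, 0.011, 0.176), (386, 0.319, 0.024, 0.003)]
247 [(370, 0.079, -0.011, 0.177), (374, 0.068, -0.003, 0.186), (378, 0.069, 0.004, 0.187), (382, 0.086, 0.011, 0.174), (386, 0.306, 0.024, 0.007)]
249 [(370, 0.078, -0.01, 0.173), (374, 0.061, -0.003, 0.187), (378, 0.06, 0.004, 0.188), (382, 0.077, 0.011, 0.176), (386, 0.304, 0.024, 0.003)]
```

View pics/s2y.png

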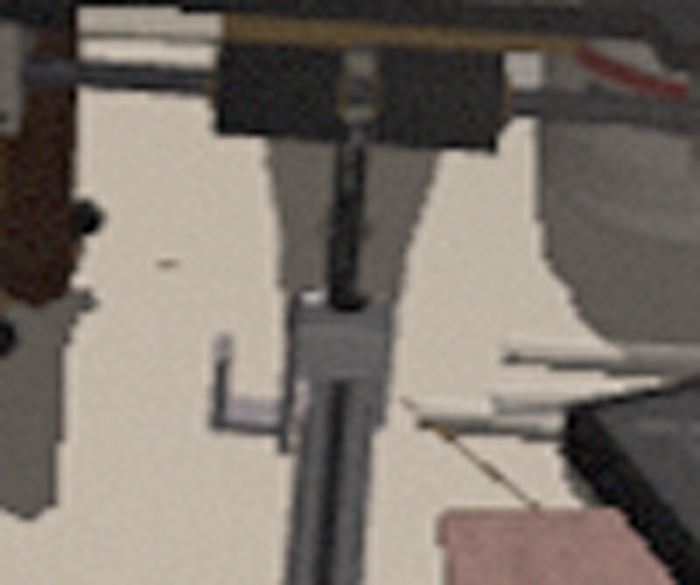

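```bash
python3 -m creep '[{"tx":-0.005,"ty":0,"tz":0.02,"ax":0,"ay":0,"az":0,"fingers":0},{"tx":0,"ty":0,"tz":0.04,"ax":0,"ay":0,"az":0,"fingers":0},{"tx":0.01,"ty":0,"tz":0.04,"ax":0,"ay":0,"az":0,"fingers":0},{"tx":0.02,"ty":0,"tz":0.04,"ax":0,"ay":0,"az":0,"fingers":0},{"tx":0.021,"ty":0,"tz":0.038,"ax":-0.3,"ay":0,"az":0,"fingers":0}]'
python3 - <<'E'
from h import *
st()
E
```

```text
time_s: 3.5
tcp_pos: [0.6584, 0.1602, 0.1676]
eef_rot: [112.7, 89.8, -159.5]
contact_force: [0.1, 0.3, -0.3]
gripper_width: 0.0004
t3.50 tcp [0.6584 0.1602 0.1676] board e,t -0.0016 0.1262 yawy 177.81 F [ 0.09  0.3  -0.25] M [ 0.07 -0.06 -0.02] w 0.0004 xdir [-0.003 -0.001 -1.   ]
```

```bash
python3 -m creep '[{"tx":0,"ty":0,"tz":-0.01,"ax":0.4,"ay":0,"az":0,"fingers":0},{"tx":0,"ty":0,"tz":-0.018,"ax":0.6,"ay":0,"az":0,"fingers":0},{"tx":0,"ty":0,"tz":-0.026,"ax":0.6,"ay":0,"az":0,"fingers":0},{"tx":0,"ty":0,"tz":-0.032,"ax":0.6,"ay":0,"az":0,"fingers":0},{"tx":0,"ty":0,"tz":-0.036,"ax":0.6,"ay":0,"az":0,"fingers":0}]'
python3 - <<'E'
from h import *
st()
E
python3 -m creep '[{"tx":0,"ty":0,"tz":-0.005,"ax":0,"ay":0,"az":0,"fingers":0},{"tx":0,"ty":0,"tz":-0.009,"ax":0,"ay":0,"az":0,"fingers":0},{"tx":0,"ty":0,"tz":-0.011,"ax":0,"ay":0,"az":0,"fingers":0},{"tx":0,"ty":0,"tz":-0.011,"ax":0,"ay":0,"az":0,"fingers":0}]'
cat > sad.py <<'E'
from h import *
st(); 
for n in('wrist','top'):
    c=cap(n); P=cloud(c); q=P.reshape(-1,3); t=(q[:,:2]-MID)@D; e=(q[:,:2]-MID)@N
    k=(abs(e)<.014)&(q[:,2]>.2)&(q[:,2]<.207)&(abs(t)<.2); print(n,np.sort(t[k])[::max(1,k.sum()//15)].round(4))
    k=(e<-.028)&(e>-.034)&(q[:,2]>.18)&(q[:,2]<.19)&(abs(t)<.2); print(n,'lip',np.sort(t[k])[::max(1,k.sum()//15)].round(4))
E
python3 sad.py
```

```text
time_s: 4.0
tcp_pos: [0.6582, 0.1232, 0.1705]
eef_rot: [-33.6, 90.0, 53.5]
contact_force: [-1.3, 1.9, -0.3]
gripper_width: 0.0006
t4.00 tcp [0.6582 0.1232 0.1705] board e,t 0.0001 0.0892 yawy 177.11 F [-1.26  1.89 -0.29] M [ 0.75  0.41 -0.04] w 0.0006 xdir [ 0.  0. -1.]
time_s: 4.4
tcp_pos: [0.658, 0.1126, 0.1704]
eef_rot: [-121.1, 90.0, -33.9]
contact_force: [0.1, -0.2, -0.1]
gripper_width: 0.0003
t4.40 tcp [0.658  0.1126 0.1704] board e,t 0.0004 0.0787 yawy 177.15 F [ 0.14 -0.17 -0.09] M [ 0.14 -0.1   0.04] w 0.0003 xdir [ 0.001 -0.    -1.   ]
wrist [0.0418 0.0426 0.0439 0.0454 0.0469 0.0485 0.0502 0.0523 0.0549 0.0578
 0.0606 0.0628 0.0645 0.0663 0.0684 0.0709]
wrist lip [0.0491 0.0494 0.0496 0.0503 0.0511 0.0521 0.0529 0.0542 0.0549 0.0559
 0.0567 0.0576 0.0586 0.0595 0.0606 0.0618]
top [-0.151  -0.1481 -0.1465 -0.1447 -0.1428 -0.1412 -0.1383 -0.1358 -0.1338
 -0.1319 -0.1304 -0.1289 -0.1276 -0.1258 -0.1249 -0.1239]
top lip [-0.1416 -0.1399 -0.1389 -0.1373 -0.1354 -0.1343 -0.1323 -0.1311  0.0481
  0.0498  0.0504  0.0519  0.0536  0.0544  0.0561  0.0573  0.059   0.0597]
```

```bash
python3 -m creep '[{"tx":-0.02,"ty":0,"tz":0.01,"ax":0,"ay":0,"az":0,"fingers":0},{"tx":-0.05,"ty":0,"tz":0,"ax":0,"ay":0,"az":0,"fingers":0},{"tx":-0.05,"ty":0,"tz":-0.045,"ax":0,"ay":0,"az":0,"fingers":0},{"tx":-0.05,"ty":0,"tz":-0.09,"ax":0,"ay":0,"az":0,"fingers":0},{"tx":-0.05,"ty":0,"tz":-0.135,"ax":0,"ay":0,"az":0,"fingers":0}]'
python3 -m creep '[{"tx":0,"ty":0,"tz":-0.04,"ax":0,"ay":0,"az":0,"fingers":0},{"tx":0,"ty":0,"tz":-0.08,"ax":0,"ay":0,"az":0,"fingers":0},{"tx":0,"ty":0,"tz":-0.11,"ax":0,"ay":0,"az":0,"fingers":0},{"tx":0.005,"ty":0,"tz":-0.11,"ax":0,"ay":0,"az":0,"fingers":0}]'
python3 - <<'E'
from h import *
st();go(*bd(0,-.166),.1705,177.13)
E
```

```text
time_s: 5.0
tcp_pos: [0.6511, -0.0228, 0.2205]
eef_rot: [-100.3, 90.0, -13.1]
contact_force: [1.4, -0.1, 0.1]
gripper_width: 0.0008
time_s: 5.4
tcp_pos: [0.6456, -0.1353, 0.2158]
eef_rot: [-131.1, 89.9, -44.1]
contact_force: [-0.3, 0.2, 0.2]
gripper_width: 0.0006
t5.40 tcp [ 0.6456 -0.1353  0.2158] board e,t 0.0004 -0.1696 yawy 176.97 F [-0.32  0.19  0.18] M [ 0.08 -0.09 -0.05] w 0.0006 xdir [ 0.001 -0.001 -1.   ]
t [0.0453 0.0005 0.0037] a [-0.16 -0.06  0.06] dist 0.045
```

```bash
python3 -m creep '[{"tx":0.025,"ty":0,"tz":0.001,"ax":0,"ay":0,"az":0,"fingers":0},{"tx":0.045,"ty":0,"tz":0.001,"ax":0,"ay":0,"az":0,"fingers":0},{"tx":0.045,"ty":0,"tz":0.004,"ax":0,"ay":0,"az":0,"fingers":0},{"tx":0.045,"ty":0,"tz":0.012,"ax":0,"ay":0,"az":0,"fingers":0},{"tx":0.045,"ty":0,"tz":0.022,"ax":0,"ay":0,"az":0,"fingers":0}]'
python3 - <<'E'
from h import *
st()
E
python3 -m creep '[{"tx":0,"ty":0,"tz":0.01,"ax":0,"ay":0,"az":0,"fingers":0},{"tx":0,"ty":0,"tz":0.02,"ax":0,"ay":0,"az":0,"fingers":0},{"tx":0,"ty":0,"tz":0.03,"ax":0,"ay":0,"az":0,"fingers":0},{"tx":0,"ty":0,"tz":0.04,"ax":0,"ay":0,"az":0,"fingers":0},{"tx":0,"ty":0,"tz":0.05,"ax":0,"ay":0,"az":0,"fingers":0}]'
python3 sad.py
```

```text
time_s: 5.9
tcp_pos: [0.6468, -0.1091, 0.1709]
eef_rot: [-150.7, 90.0, -63.5]
contact_force: [-0.2, -2.2, -2.4]
gripper_width: 0.0005
t5.90 tcp [ 0.6468 -0.1091  0.1709] board e,t 0.0003 -0.1434 yawy 177.15 F [-0.15 -2.23 -2.37] M [-0.66  0.08 -0.04] w 0.0005 xdir [ 0. -0. -1.]
time_s: 6.4
tcp_pos: [0.6496, -0.0587, 0.1708]
eef_rot: [-88.4, 89.9, -1.2]
contact_force: [0.1, -1.6, 1.4]
gripper_width: 0.0003
t6.40 tcp [ 0.6496 -0.0587  0.1708] board e,t 0.0006 -0.0929 yawy 177.18 F [ 0.14 -1.6   1.4 ] M [-0.72 -0.09  0.01] w 0.0003 xdir [ 0.001 -0.    -1.   ]
wrist [-0.104  -0.1035 -0.1034 -0.1032 -0.1032 -0.1031 -0.103  -0.103  -0.1029
 -0.1028 -0.1025 -0.1018 -0.1016 -0.1014 -0.101 ]
wrist lip []
top []
top lip [-0.0731 -0.0724 -0.0717 -0.0715 -0.0694 -0.0676 -0.067  -0.0663 -0.066
 -0.0651 -0.0645 -0.0641 -0.063  -0.0618 -0.0617 -0.0612 -0.061 ]
```

```bash
python3 -m creep '[{"tx":0,"ty":0,"tz":0.007,"ax":0,"ay":0,"az":0,"fingers":0},{"tx":0,"ty":0,"tz":0.0135,"ax":0,"ay":0,"az":0,"fingers":0},{"tx":0,"ty":0,"tz":0.0135,"ax":0,"ay":0,"az":0,"fingers":0}]'
python3 sad.py
python3 -m creep '[{"tx":-0.02,"ty":0,"tz":-0.01,"ax":0,"ay":0,"az":0,"fingers":0},{"tx":-0.06,"ty":0,"tz":-0.01,"ax":0,"ay":0,"az":0,"fingers":0},{"tx":-0.1,"ty":0,"tz":-0.01,"ax":0,"ay":0,"az":0,"fingers":0.045}]'
python3 - <<'E'
from h import *
st(); go(.4757,.3654,.27,-126.56)
E
```

```text
time_s: 6.8
tcp_pos: [0.6499, -0.0454, 0.1701]
eef_rot: [-1.3, 90.0, 85.9]
contact_force: [0.2, -0.1, 0.5]
gripper_width: 0.0003
t6.80 tcp [ 0.6499 -0.0454  0.1701] board e,t 0.0002 -0.0796 yawy 177.18 F [ 0.17 -0.12  0.45] M [ 0.12 -0.06 -0.02] w 0.0003 xdir [ 0.  0. -1.]
wrist [-0.0905 -0.0902 -0.0901 -0.09   -0.0899 -0.0898 -0.0898 -0.0897 -0.0896
 -0.0895 -0.0894 -0.0887 -0.0884 -0.0882 -0.0879 -0.0427]
wrist lip []
top []
top lip [-0.0605 -0.0598 -0.0594 -0.0586 -0.0584 -0.058  -0.0565 -0.0563 -0.0551
 -0.0548 -0.0541 -0.0535 -0.0522 -0.052  -0.0499 -0.0499 -0.0491 -0.049
 -0.0487]
time_s: 7.2
tcp_pos: [0.6488, -0.0566, 0.2705]
eef_rot: [97.3, 89.9, -175.5]
contact_force: [0.4, 0.4, 0.7]
gripper_width: 0.0042
t7.20 tcp [ 0.6488 -0.0566  0.2705] board e,t -0.0004 -0.0908 yawy 177.13 F [0.37 0.36 0.69] M [ 0.11 -0.25 -0.03] w 0.0042 xdir [-0.002 -0.    -1.   ]
t [0.0008 0.194  0.4128] a [-5.631e+01  4.000e-02 -1.100e-01] dist 0.456
```

```bash
python3 -m creep '[{"tx":0,"ty":0.016,"tz":0.035,"ax":-5,"ay":0,"az":0,"fingers":0.045},{"tx":0,"ty":0.034,"tz":0.075,"ax":-12,"ay":0,"az":0,"fingers":0.045},{"tx":0,"ty":0.054,"tz":0.117,"ax":-19,"ay":0,"az":0,"fingers":0.045},{"tx":0,"ty":0.075,"tz":0.16,"ax":-26,"ay":0,"az":0,"fingers":0.045},{"tx":0,"ty":0.095,"tz":0.203,"ax":-33,"ay":0,"az":0,"fingers":0.045}]'
python3 - <<'E'
from h import *
st(); go(.4757,.3654,.27,-126.56)
E
```

```text
time_s: 7.7
tcp_pos: [0.5635, 0.1526, 0.2702]
eef_rot: [-34.4, 90.0, 86.0]
contact_force: [0.7, 0.7, -0.6]
gripper_width: 0.0421
t7.70 tcp [0.5635 0.1526 0.2702] board e,t -0.096 0.1138 yawy -149.59 F [ 0.68  0.68 -0.62] M [ 0.13 -0.16  0.07] w 0.0421 xdir [ 0.  0. -1.]
t [ 0.0003 -0.032   0.228 ] a [-2.303e+01  2.000e-02  2.000e-02] dist 0.23
```

```bash
python3 -m creep '[{"tx":0,"ty":-0.006,"tz":0.045,"ax":-6,"ay":0,"az":0,"fingers":0.045},{"tx":0,"ty":-0.013,"tz":0.09,"ax":-12,"ay":0,"az":0,"fingers":0.045},{"tx":0,"ty":-0.02,"tz":0.135,"ax":-18,"ay":0,"az":0,"fingers":0.045},{"tx":0,"ty":-0.026,"tz":0.18,"ax":-23,"ay":0,"az":0,"fingers":0.045},{"tx":0,"ty":-0.032,"tz":0.215,"ax":-23,"ay":0,"az":0,"fingers":0.045}]'
python3 -m creep '[{"tx":0,"ty":0.005,"tz":0.012,"ax":0,"ay":0,"az":0,"fingers":0.045},{"tx":0,"ty":0.005,"tz":0.012,"ax":0,"ay":0,"az":0,"fingers":0.045}]'
python3 - <<'E'
from h import *
st(); go(.4757,.3654,.27,-126.56); cap('wrist','w3'); c=cap('side','s3'); cv2.imwrite('pics/s3z.png',cv2.resize(c['pixels'][80:280,230:430],None,fx=3,fy=3))
E
```

```text
time_s: 8.2
tcp_pos: [0.4828, 0.3553, 0.2702]
eef_rot: [-31.6, 90.0, 111.8]
contact_force: [0.1, 0.7, -0.2]
gripper_width: 0.045
time_s: 8.4
tcp_pos: [0.4702, 0.3573, 0.2699]
eef_rot: [50.1, 90.0, -166.6]
contact_force: [-0.3, 0.5, -0.7]
gripper_width: 0.0452
t8.40 tcp [0.4702 0.3573 0.2699] board e,t -0.1994 0.3136 yawy -126.72 F [-0.28  0.48 -0.7 ] M [-0.08 -0.03 -0.03] w 0.0452 xdir [-0.001 -0.    -1.   ]
t [-0.0001 -0.0098  0.0004] a [-0.16  0.03 -0.03] dist 0.01
```

View pics/w3.png

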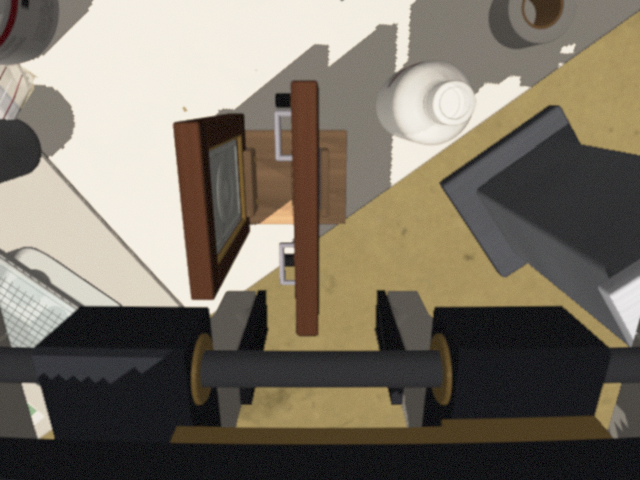

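View pics/s3z.png

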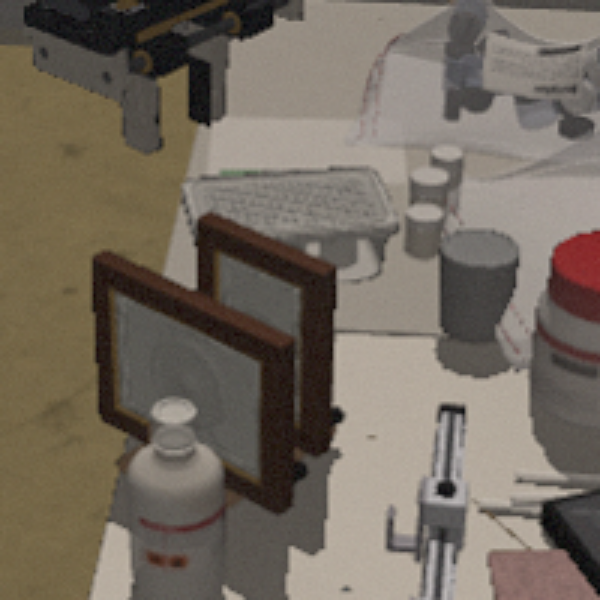

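Run:
```python
from h import *
np.set_printoptions(precision=4,suppress=True)
P=cloud(load('w3'))
q=P[70:345,285:330].reshape(-1,3); q=q[(q[:,2]>.154)&(q[:,2]<.168)]; print(len(q),np.median(q[:,2]))
rc=cv2.minAreaRect(q[:,:2].astype(np.float32)); print(rc)
w=cv2.fitLine(q[:,:2].astype(np.float32),cv2.DIST_HUBER,0,.01,.01).ravel(); d=w[:2]; t=(q[:,:2]-w[2:])@d; print(d,np.degrees(np.arctan2(d[1],d[0])),np.percentile(t,[.3,99.7]),w[2:]+d*np.percentile(t,[.3,99.7]).mean())
q=P[110:300,170:245].reshape(-1,3); q=q[(q[:,2]>.17)&(q[:,2]<.185)]; print(cv2.minAreaRect(q[:,:2].astype(np.float32)))
```

```text
6475 0.1603395072382119
((0.47764134407043457, 0.36666080355644226), (0.018201053142547607, 0.19029507040977478), 53.101280212402344)
[ 0.8016 -0.5979] -36.720196 [-0.1033  0.0855] [0.4779 0.3659]
((0.5287784934043884, 0.4220865070819855), (0.01925741508603096, 0.12471196800470352), 53.000732421875)
```

Run:
```python
from h import *
go(.4777,.3664,.118,-126.77)
```

```text
t [ 0.1523 -0.012   0.0013] a [-0.05 -0.    0.  ] dist 0.153
```

```bash
python3 -m creep '[{"tx":0.02,"ty":-0.012,"tz":0.0013,"ax":0,"ay":0,"az":0,"fingers":0.045},{"tx":0.06,"ty":-0.012,"tz":0.0013,"ax":0,"ay":0,"az":0,"fingers":0.045},{"tx":0.095,"ty":-0.012,"tz":0.0013,"ax":0,"ay":0,"az":0,"fingers":0.045},{"tx":0.105,"ty":-0.012,"tz":0.0013,"ax":0,"ay":0,"az":0,"fingers":0.045},{"tx":0.105,"ty":-0.012,"tz":0.0013,"ax":0,"ay":0,"az":0,"fingers":0.045}]'
python3 - <<'E'
from h import *
st();go(.4777,.3664,.118,-126.77); cap('wrist','w4')
E
```

```text
time_s: 9.0
tcp_pos: [0.478, 0.3654, 0.1642]
eef_rot: [96.8, 89.8, -120.1]
contact_force: [-0.6, -0.3, -0.3]
gripper_width: 0.0451
t9.00 tcp [0.478  0.3654 0.1642] board e,t -0.1921 0.322 yawy -126.91 F [-0.59 -0.26 -0.25] M [-0.01 -0.07  0.03] w 0.0451 xdir [-0.001 -0.002 -1.   ]
t [ 0.0462 -0.0008  0.0009] a [-0.14 -0.02 -0.16] dist 0.046
```

View pics/w4.png

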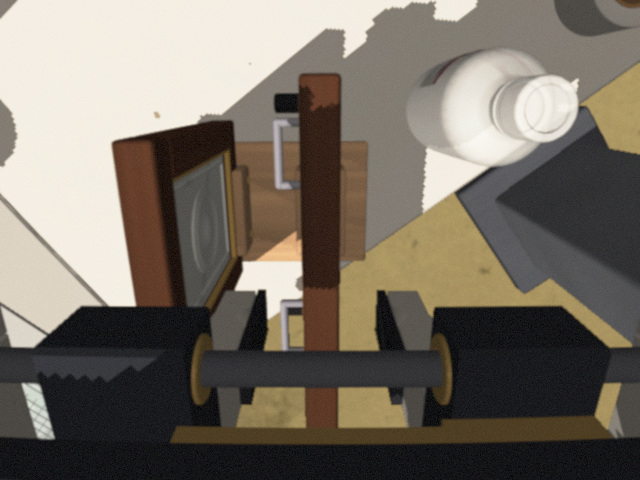

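```bash
python3 -m creep '[{"tx":0.02,"ty":-0.0005,"tz":0.0005,"ax":0,"ay":0,"az":0,"fingers":0.045},{"tx":0.035,"ty":-0.0005,"tz":0.0005,"ax":0,"ay":0,"az":0,"fingers":0.045},{"tx":0.046,"ty":-0.0005,"tz":0.0005,"ax":0,"ay":0,"az":0,"fingers":0.045},{"tx":0.046,"ty":-0.0005,"tz":0.0005,"ax":0,"ay":0,"az":0,"fingers":0.045}]'
python3 - <<'E'
from h import *
st();go(.4777,.3664,.118,-126.77); cap('wrist','w5'); c=cap('side','s5'); cv2.imwrite('pics/s5z.png',cv2.resize(c['pixels'][100:280,240:380],None,fx=4,fy=3.3))
E
```

```text
time_s: 9.45
tcp_pos: [0.4778, 0.3674, 0.1193]
eef_rot: [118.1, 90.0, -98.8]
contact_force: [-0.3, 0.3, -0.0]
gripper_width: 0.0454
t9.45 tcp [0.4778 0.3674 0.1193] board e,t -0.1923 0.324 yawy -126.85 F [-0.33  0.32 -0.02] M [-0.01  0.04 -0.02] w 0.0454 xdir [-0. -0. -1.]
t [ 0.0013  0.0009 -0.0005] a [-0.08 -0.   -0.01] dist 0.002
```

View pics/s5z.png

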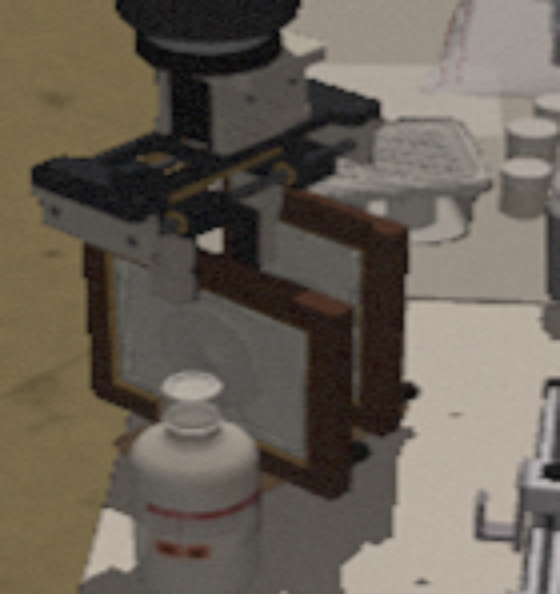

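```bash
python3 -m creep '[{"tx":0.001,"ty":0,"tz":0,"ax":0,"ay":0,"az":0,"fingers":0.01},{"tx":0.001,"ty":0,"tz":0,"ax":0,"ay":0,"az":0,"fingers":0.01},{"tx":0.001,"ty":0,"tz":0,"ax":0,"ay":0,"az":0,"fingers":0.01},{"tx":0.001,"ty":0,"tz":0,"ax":0,"ay":0,"az":0,"fingers":0.01},{"tx":0.001,"ty":0,"tz":0,"ax":0,"ay":0,"az":0,"fingers":0.01}]' 35
python3 -m creep '[{"tx":-0.005,"ty":0,"tz":0,"ax":0,"ay":0,"az":0,"fingers":0.01},{"tx":-0.015,"ty":0,"tz":0,"ax":0,"ay":0,"az":0,"fingers":0.01},{"tx":-0.03,"ty":0,"tz":0,"ax":0,"ay":0,"az":0,"fingers":0.01},{"tx":-0.04,"ty":0,"tz":0,"ax":0,"ay":0,"az":0,"fingers":0.01},{"tx":-0.04,"ty":0,"tz":0,"ax":0,"ay":0,"az":0,"fingers":0.01}]'
python3 - <<'E'
from h import *
st(); cap('wrist','w6')
E
```

```text
time_s: 10.05
tcp_pos: [0.4776, 0.3674, 0.1184]
eef_rot: [113.5, 90.0, -103.4]
contact_force: [-0.5, -0.3, 1.7]
gripper_width: 0.0175
time_s: 10.55
tcp_pos: [0.4784, 0.3684, 0.1602]
eef_rot: [-93.4, 89.8, 49.7]
contact_force: [0.2, -1.1, -2.7]
gripper_width: 0.0179
t10.55 tcp [0.4784 0.3684 0.1602] board e,t -0.1918 0.3251 yawy -126.83 F [ 0.22 -1.09 -2.73] M [ 0.03 -0.06 -0.01] w 0.0179 xdir [ 0.002  0.003 -1.   ]
```

View pics/w6.png

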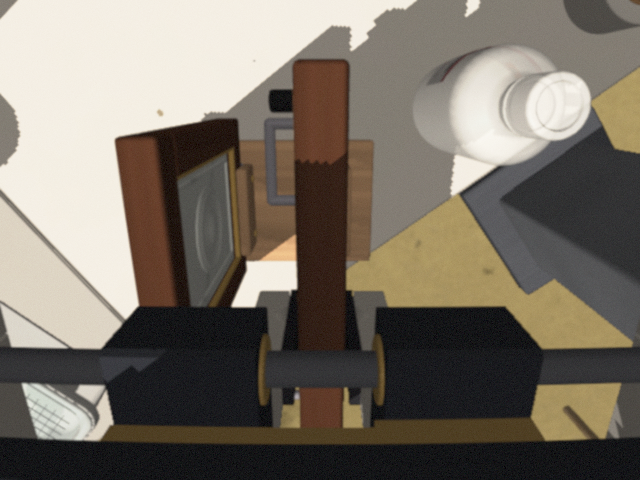

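```bash
python3 -m creep '[{"tx":-0.03,"ty":0,"tz":0,"ax":0,"ay":0,"az":0,"fingers":0.01},{"tx":-0.065,"ty":0,"tz":0,"ax":0,"ay":0,"az":0,"fingers":0.01},{"tx":-0.1,"ty":0,"tz":0,"ax":0,"ay":0,"az":0,"fingers":0.01},{"tx":-0.13,"ty":0,"tz":0,"ax":0,"ay":0,"az":0,"fingers":0.01},{"tx":-0.14,"ty":0,"tz":0,"ax":0,"ay":0,"az":0,"fingers":0.01}]'
python3 - <<'E'
from h import *
st(); go(*bd(-.0955,0),.30,177.13); 
np.set_printoptions(precision=4,suppress=True)
c=cap('wrist','w7'); A=np.array(viewer.capture('wrist')['T_tool_cam']); c2=dict(c); c2['M']=A; Q=cloud(c2)
q=Q[50:290,285:360].reshape(-1,3); q=q[(q[:,0]>-.055)&(q[:,0]<-.03)]; print(len(q),np.median(q,axis=0),np.percentile(q,[1,99],axis=0))
for a,b in((-.09,-.06),(-.06,-.04),(-.04,-.02)):
    k=(q[:,2]>a)&(q[:,2]<b); print(a,k.sum(),np.median(q[k],axis=0),np.percentile(q[k][:,1],[3,97]))
E
```

```text
time_s: 11.1
tcp_pos: [0.4784, 0.3682, 0.3011]
eef_rot: [-97.2, 89.8, 46.0]
contact_force: [0.3, 0.5, -2.6]
gripper_width: 0.0175
t11.10 tcp [0.4784 0.3682 0.3011] board e,t -0.1917 0.3249 yawy -126.83 F [ 0.3   0.52 -2.58] M [ 0.09 -0.11 -0.03] w 0.0175 xdir [ 0.003  0.003 -1.   ]
t [ 0.0004  0.2157 -0.2613] a [56.04  0.09  0.24] dist 0.339
12287 [-0.042  -0.0006 -0.0608] [[-0.0435 -0.0094 -0.0947]
 [-0.0398  0.0082 -0.0188]]
-0.09 5268 [-0.042  -0.0006 -0.0757] [-0.009   0.0076]
-0.06 3039 [-0.042  -0.0006 -0.0503] [-0.009   0.0079]
-0.04 2673 [-0.042  -0.0006 -0.0304] [-0.0089  0.0079]
```

View pics/w7.png

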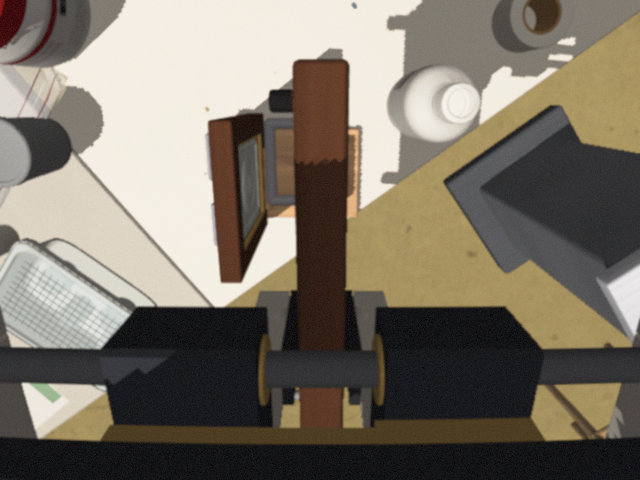

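```bash
python3 -m creep '[{"tx":0,"ty":0.02,"tz":-0.024,"ax":5,"ay":0,"az":0,"fingers":0.01},{"tx":0,"ty":0.045,"tz":-0.054,"ax":12,"ay":0,"az":0,"fingers":0.01},{"tx":0,"ty":0.07,"tz":-0.085,"ax":19,"ay":0,"az":0,"fingers":0.01},{"tx":0,"ty":0.095,"tz":-0.115,"ax":26,"ay":0,"az":0,"fingers":0.01},{"tx":0,"ty":0.12,"tz":-0.145,"ax":33,"ay":0,"az":0,"fingers":0.01}]'
python3 - <<'E'
from h import *
st(); go(*bd(-.0955,0),.30,177.13)
E
```

```text
time_s: 11.7
tcp_pos: [0.5208, 0.1827, 0.2954]
eef_rot: [96.3, 89.8, -153.9]
contact_force: [2.1, -0.3, -3.4]
gripper_width: 0.0178
t11.70 tcp [0.5208 0.1827 0.2954] board e,t -0.1402 0.1418 yawy -160.12 F [ 2.14 -0.33 -3.37] M [ 0.05 -0.21 -0.07] w 0.0178 xdir [-0.003 -0.002 -1.   ]
t [-0.0045  0.0137 -0.148 ] a [22.75 -0.07 -0.21] dist 0.149
```

```bash
python3 -m creep '[{"tx":-0.004,"ty":0.003,"tz":-0.035,"ax":6,"ay":0,"az":0,"fingers":0.01},{"tx":-0.004,"ty":0.007,"tz":-0.075,"ax":13,"ay":0,"az":0,"fingers":0.01},{"tx":-0.004,"ty":0.011,"tz":-0.115,"ax":20,"ay":0,"az":0,"fingers":0.01},{"tx":-0.004,"ty":0.0137,"tz":-0.14,"ax":22.7,"ay":0,"az":0,"fingers":0.01},{"tx":-0.004,"ty":0.0137,"tz":-0.147,"ax":22.7,"ay":0,"az":0,"fingers":0.01}]'
python3 - <<'E'
from h import *
st(); go(*bd(-.0855,0),.2155,177.13);cap('wrist','w8')
E
```

```text
time_s: 12.2
tcp_pos: [0.5588, 0.0393, 0.2994]
eef_rot: [109.2, 89.8, -163.6]
contact_force: [-0.2, 0.7, -3.1]
gripper_width: 0.0176
t12.20 tcp [0.5588 0.0393 0.2994] board e,t -0.0951 0.0004 yawy 177.22 F [-0.19  0.74 -3.13] M [ 0.23 -0.03  0.  ] w 0.0176 xdir [-0.004 -0.001 -1.   ]
t [ 0.0839 -0.0099 -0.0004] a [ 0.09 -0.08 -0.22] dist 0.084
```

View pics/w8.png

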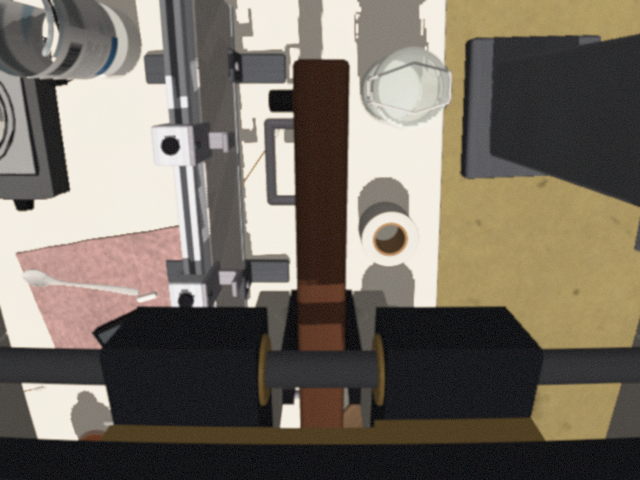

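```bash
python3 -m creep '[{"tx":0.02,"ty":-0.005,"tz":0,"ax":0,"ay":0,"az":0,"fingers":0.01},{"tx":0.05,"ty":-0.0095,"tz":0,"ax":0,"ay":0,"az":0,"fingers":0.01},{"tx":0.075,"ty":-0.0095,"tz":0,"ax":0,"ay":0,"az":0,"fingers":0.01},{"tx":0.083,"ty":-0.0095,"tz":0,"ax":0,"ay":0,"az":0,"fingers":0.01},{"tx":0.083,"ty":-0.0095,"tz":0,"ax":0,"ay":0,"az":0,"fingers":0.01}]'
python3 - <<'E'
from h import *
np.set_printoptions(precision=4,suppress=True)
st(); go(*bd(-.0455,0),.2155,177.13)
c=cap('wrist','w9'); A=np.array(viewer.capture('wrist')['T_tool_cam']); P=cloud(c); c2=dict(c); c2['M']=A; Q=cloud(c2)
t=(P[...,:2]-MID)@D; e=(P[...,:2]-MID)@N
np.savez('pics/w9q.npz',Q=Q,P=P)
v,u=np.mgrid[:480,:640]
k=(e<-.028)&(e>-.035)&(P[...,2]>.18)&(P[...,2]<.19)&(t>-.07)&(t<-.04); print('lip',k.sum(),np.percentile(t[k],[3,50,97]),np.percentile(e[k],[3,50,97]),np.percentile(P[k][:,2],[3,50,97]))
k=(e>-.075)&(e<-.05)&(P[...,2]>.185)&(P[...,2]<.215)&(t<-.03)&(t>-.08); print('loop',k.sum(),np.percentile(t[k],[3,50,97]),np.percentile(e[k],[3,50,97]),np.percentile(P[k][:,2],[3,50,97]), 'tool', np.percentile(Q[k],[3,50,97],axis=0))
E
```

```text
time_s: 12.75
tcp_pos: [0.5679, 0.0418, 0.2173]
eef_rot: [111.8, 89.8, -160.7]
contact_force: [-0.7, -0.2, -3.0]
gripper_width: 0.0177
t12.75 tcp [0.5679 0.0418 0.2173] board e,t -0.086 0.0034 yawy 177.53 F [-0.66 -0.23 -3.05] M [ 0.1  -0.06  0.05] w 0.0177 xdir [-0.004 -0.001 -1.   ]
t [ 0.0017 -0.0405 -0.0037] a [ 0.4  -0.08 -0.2 ] dist 0.041
lip 237 [-0.0599 -0.0543 -0.0487] [-0.0316 -0.0305 -0.0283] [0.1808 0.1863 0.1879]
loop 1330 [-0.0712 -0.053  -0.0328] [-0.0729 -0.0641 -0.0606] [0.2044 0.2063 0.2077] tool [[ 0.0097 -0.025  -0.0748]
 [ 0.011  -0.0217 -0.0566]
 [ 0.0129 -0.0129 -0.0363]]
```

View pics/w9.png

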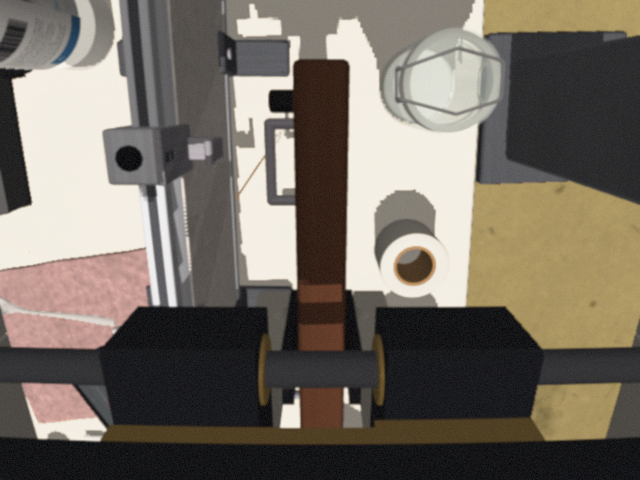

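```bash
python3 -m creep '[{"tx":0,"ty":-0.01,"tz":-0.002,"ax":0.3,"ay":0,"az":0,"fingers":0.01},{"tx":0,"ty":-0.021,"tz":-0.0035,"ax":0.4,"ay":0,"az":0,"fingers":0.01},{"tx":0,"ty":-0.032,"tz":-0.0035,"ax":0.4,"ay":0,"az":0,"fingers":0.01},{"tx":0,"ty":-0.041,"tz":-0.0035,"ax":0.4,"ay":0,"az":0,"fingers":0.01},{"tx":0,"ty":-0.041,"tz":-0.0035,"ax":0.4,"ay":0,"az":0,"fingers":0.01}]'
cat > lk.py <<'E'
from h import *
import sys
np.set_printoptions(precision=4,suppress=True)
st(); go(*bd(-.0448,0),.1808,177.13)
c=cap('wrist',sys.argv[1]); P=cloud(c); t=(P[...,:2]-MID)@D; e=(P[...,:2]-MID)@N
k=(e<-.026)&(e>-.036)&(P[...,2]>.18)&(P[...,2]<.19)&(t>-.07)&(t<-.04)
if k.sum()>9:print('lip',k.sum(),np.percentile(t[k],[3,50,97]),np.percentile(e[k],[3,50,97]),np.percentile(P[k][:,2],[3,50,97]))
s=cap('side',sys.argv[2]); im=s['pixels']; cv2.imwrite('pics/'+sys.argv[2]+'z.png',cv2.resize(im[170:390,300:460],None,fx=4,fy=2.7))
E
python3 lk.py w10 s10
```

```text
time_s: 13.35
tcp_pos: [0.6111, 0.0359, 0.2187]
eef_rot: [138.0, 90.0, -134.9]
contact_force: [-0.3, -0.4, -2.8]
gripper_width: 0.0176
t13.35 tcp [0.6111 0.0359 0.2187] board e,t -0.0426 -0.0003 yawy 177.03 F [-0.34 -0.4  -2.78] M [0.07 0.   0.01] w 0.0176 xdir [-0. -0. -1.]
t [0.0379 0.0022 0.0003] a [-0.1  -0.02 -0.02] dist 0.038
lip 60 [-0.06   -0.0535 -0.0485] [-0.0293 -0.0287 -0.0281] [0.185  0.1864 0.1878]
```

View pics/w10.png

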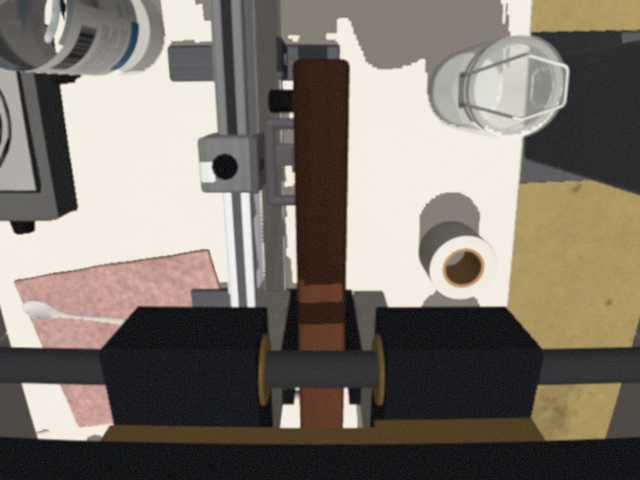

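View pics/s10z.png

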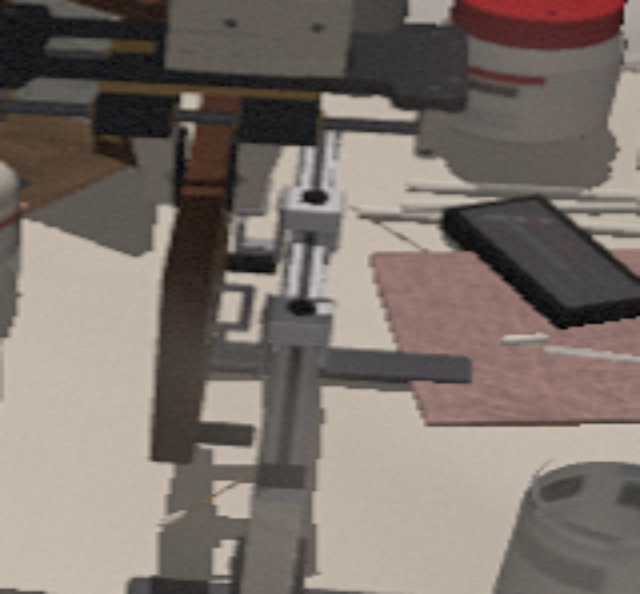

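```bash
python3 -m creep '[{"tx":0,"ty":0.0022,"tz":0,"ax":0,"ay":0,"az":0,"fingers":0.01},{"tx":0.005,"ty":0.0022,"tz":0.0003,"ax":0,"ay":0,"az":0,"fingers":0.01},{"tx":0.01,"ty":0.0022,"tz":0.0003,"ax":0,"ay":0,"az":0,"fingers":0.01},{"tx":0.013,"ty":0.0022,"tz":0.0003,"ax":0,"ay":0,"az":0,"fingers":0.01},{"tx":0.013,"ty":0.0022,"tz":0.0003,"ax":0,"ay":0,"az":0,"fingers":0.01}]'
python3 lk.py w11 s11
python3 - <<'E'
import cv2
c=cv2.imread('pics/w11.png')[40:300,180:360]; cv2.imwrite('pics/w11z.png',cv2.resize(c,None,fx=3,fy=2.3))
E
```

```text
time_s: 13.95
tcp_pos: [0.6071, 0.0365, 0.2054]
eef_rot: [105.4, 89.9, -167.5]
contact_force: [-0.0, -0.4, -2.5]
gripper_width: 0.0175
t13.95 tcp [0.6071 0.0365 0.2054] board e,t -0.0466 0.0 yawy 177.06 F [-0.   -0.38 -2.47] M [ 0.14 -0.07 -0.03] w 0.0175 xdir [-0.001 -0.    -1.   ]
t [ 0.0246 -0.0018 -0.    ] a [-0.07 -0.02 -0.06] dist 0.025
lip 245 [-0.0602 -0.0547 -0.0486] [-0.0319 -0.0301 -0.028 ] [0.1809 0.1863 0.1878]
```

View pics/w11z.png

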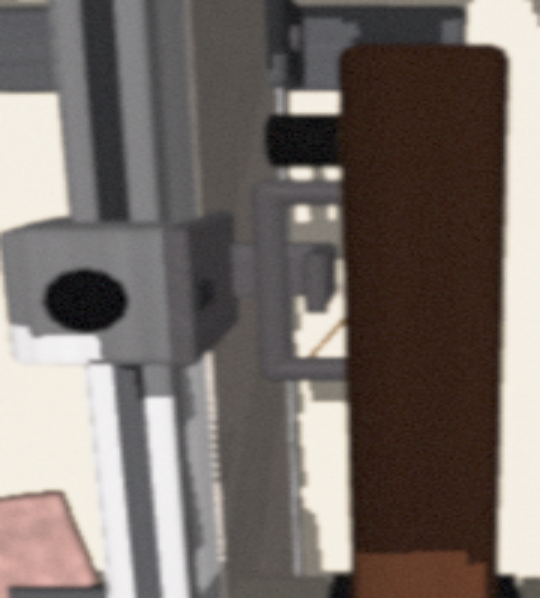

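```bash
python3 -m creep '[{"tx":0,"ty":-0.0014,"tz":0,"ax":0,"ay":0,"az":0,"fingers":0.01},{"tx":0.006,"ty":-0.0014,"tz":0,"ax":0,"ay":0,"az":0,"fingers":0.01},{"tx":0.012,"ty":-0.0014,"tz":0,"ax":0,"ay":0,"az":0,"fingers":0.01},{"tx":0.016,"ty":-0.0014,"tz":0,"ax":0,"ay":0,"az":0,"fingers":0.01},{"tx":0.016,"ty":-0.0014,"tz":0,"ax":0,"ay":0,"az":0,"fingers":0.01}]'
python3 lk.py w12 s12
python3 - <<'E'
import cv2
c=cv2.imread('pics/w12.png')[40:300,180:360]; cv2.imwrite('pics/w12z.png',cv2.resize(c,None,fx=3,fy=2.3))
E
```

```text
time_s: 14.55
tcp_pos: [0.6084, 0.0363, 0.189]
eef_rot: [106.7, 89.9, -166.2]
contact_force: [0.1, -0.1, -3.3]
gripper_width: 0.0177
t14.55 tcp [0.6084 0.0363 0.189 ] board e,t -0.0453 -0.0001 yawy 177.05 F [ 0.1  -0.15 -3.34] M [ 0.05 -0.06  0.02] w 0.0177 xdir [-0.002 -0.    -1.   ]
t [ 0.0082 -0.0005  0.0001] a [-0.08 -0.03 -0.1 ] dist 0.008
lip 280 [-0.0601 -0.0545 -0.0486] [-0.0319 -0.0301 -0.028 ] [0.1821 0.1864 0.1877]
```

View pics/w12z.png

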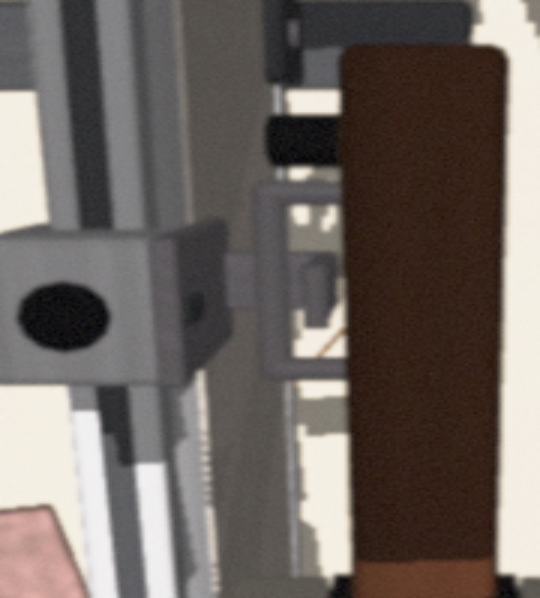

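View pics/s12z.png

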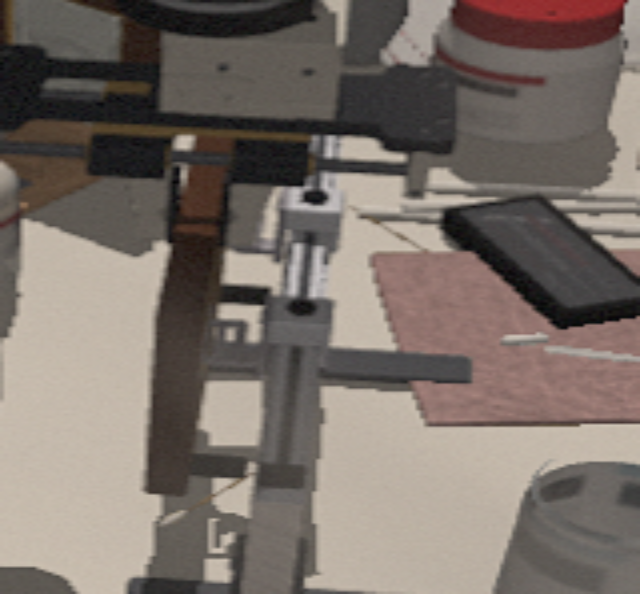

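```bash
python3 -m creep '[{"tx":0.002,"ty":0,"tz":0,"ax":0,"ay":0,"az":0,"fingers":0.01},{"tx":0.004,"ty":0,"tz":0,"ax":0,"ay":0,"az":0,"fingers":0.01},{"tx":0.0055,"ty":0,"tz":0,"ax":0,"ay":0,"az":0,"fingers":0.01},{"tx":0.0065,"ty":0,"tz":0,"ax":0,"ay":0,"az":0,"fingers":0.01},{"tx":0.0065,"ty":0,"tz":0,"ax":0,"ay":0,"az":0,"fingers":0.01}]'
python3 -c "
from h import *
st()"
python3 -m creep '[{"tx":0.0007,"ty":0,"tz":0,"ax":0,"ay":0,"az":0,"fingers":0.01},{"tx":0.0014,"ty":0,"tz":0,"ax":0,"ay":0,"az":0,"fingers":0.01},{"tx":0.0014,"ty":0,"tz":0,"ax":0,"ay":0,"az":0,"fingers":0.01}]'
python3 -c "
from h import *
st()"
```

```text
time_s: 15.15
tcp_pos: [0.6089, 0.0364, 0.1835]
eef_rot: [106.2, 90.0, -166.8]
contact_force: [0.2, -0.4, -2.5]
gripper_width: 0.018
t15.15 tcp [0.6089 0.0364 0.1835] board e,t -0.0448 0.0001 yawy 177.06 F [ 0.2  -0.43 -2.54] M [ 0.05  0.01 -0.04] w 0.018 xdir [-0. -0. -1.]
time_s: 15.45
tcp_pos: [0.609, 0.0364, 0.1822]
eef_rot: [104.4, 90.0, -168.6]
contact_force: [0.4, -0.0, -2.4]
gripper_width: 0.0177
t15.45 tcp [0.609  0.0364 0.1822] board e,t -0.0448 0.0001 yawy 177.06 F [ 0.37 -0.   -2.45] M [ 0.01 -0.05 -0.01] w 0.0177 xdir [-0. -0. -1.]
```

```bash
for i in 1; do :; done
python3 -m creep '[{"tx":0.0007,"ty":0,"tz":0,"ax":0,"ay":0,"az":0,"fingers":0.01},{"tx":0.001,"ty":0,"tz":0,"ax":0,"ay":0,"az":0,"fingers":0.01},{"tx":0.001,"ty":0,"tz":0,"ax":0,"ay":0,"az":0,"fingers":0.01}]'
python3 -m creep '[{"tx":0.0007,"ty":0,"tz":0,"ax":0,"ay":0,"az":0,"fingers":0.01},{"tx":0.0007,"ty":0,"tz":0,"ax":0,"ay":0,"az":0,"fingers":0.01}]'
python3 -c "
from h import *
st()"
```

```text
time_s: 15.75
tcp_pos: [0.609, 0.0364, 0.1812]
eef_rot: [102.0, 90.0, -170.9]
contact_force: [0.1, -1.3, -3.5]
gripper_width: 0.0177
time_s: 15.95
tcp_pos: [0.6091, 0.0365, 0.1809]
eef_rot: [-85.0, 90.0, 2.0]
contact_force: [-1.4, -1.2, -0.8]
gripper_width: 0.018
t15.95 tcp [0.6091 0.0365 0.1809] board e,t -0.0446 0.0001 yawy 177.06 F [-1.41 -1.22 -0.83] M [ 0.18  0.28 -0.02] w 0.018 xdir [ 0.  0. -1.]
```

```bash
python3 -m creep '[{"tx":0.0006,"ty":0,"tz":0,"ax":0,"ay":0,"az":0,"fingers":0.01},{"tx":0.0006,"ty":0,"tz":0,"ax":0,"ay":0,"az":0,"fingers":0.01}]'
python3 -m creep '[{"tx":0.0006,"ty":0,"tz":0,"ax":0,"ay":0,"az":0,"fingers":0.01},{"tx":0.0006,"ty":0,"tz":0,"ax":0,"ay":0,"az":0,"fingers":0.01}]'
python3 -c "
from h import *
st()"
```

```text
time_s: 16.15
tcp_pos: [0.6091, 0.0365, 0.1808]
eef_rot: [-82.9, 90.0, 4.2]
contact_force: [-4.1, -0.0, 4.1]
gripper_width: 0.0176
time_s: 16.35
tcp_pos: [0.6092, 0.0365, 0.1807]
eef_rot: [-86.6, 89.9, 0.4]
contact_force: [-4.8, 1.4, 7.6]
gripper_width: 0.0178
t16.35 tcp [0.6092 0.0365 0.1807] board e,t -0.0446 0.0001 yawy 177.08 F [-4.81  1.39  7.6 ] M [ 0.4   1.78 -0.02] w 0.0178 xdir [ 0.001  0.    -1.   ]
```

```bash
python3 -m creep '[{"tx":0,"ty":0,"tz":0,"ax":0,"ay":0,"az":0,"fingers":0.01},{"tx":0.0002,"ty":0,"tz":0,"ax":0,"ay":0,"az":0,"fingers":0.01},{"tx":0.0002,"ty":0,"tz":0,"ax":0,"ay":0,"az":0,"fingers":0.01},{"tx":0.0002,"ty":0,"tz":0,"ax":0,"ay":0,"az":0,"fingers":0.01},{"tx":0.0002,"ty":0,"tz":0,"ax":0,"ay":0,"az":0,"fingers":0.01}]'
python3 lk.py w13 s13
python3 - <<'E'
import cv2
c=cv2.imread('pics/w13.png')[40:300,180:360]; cv2.imwrite('pics/w13z.png',cv2.resize(c,None,fx=3,fy=2.3))
E
```

```text
time_s: 16.85
tcp_pos: [0.6092, 0.0364, 0.1807]
eef_rot: [-85.9, 89.9, 1.1]
contact_force: [-5.2, 2.0, 9.4]
gripper_width: 0.0177
t16.85 tcp [0.6092 0.0364 0.1807] board e,t -0.0445 0.0001 yawy 177.08 F [-5.24  1.99  9.4 ] M [ 0.52  1.92 -0.01] w 0.0177 xdir [ 0.001  0.    -1.   ]
t [-0.0001  0.0002 -0.0001] a [-0.05  0.01  0.07] dist 0.0
lip 303 [-0.0602 -0.0546 -0.0486] [-0.0318 -0.0302 -0.0281] [0.1818 0.1865 0.1878]
```

View pics/w13z.png

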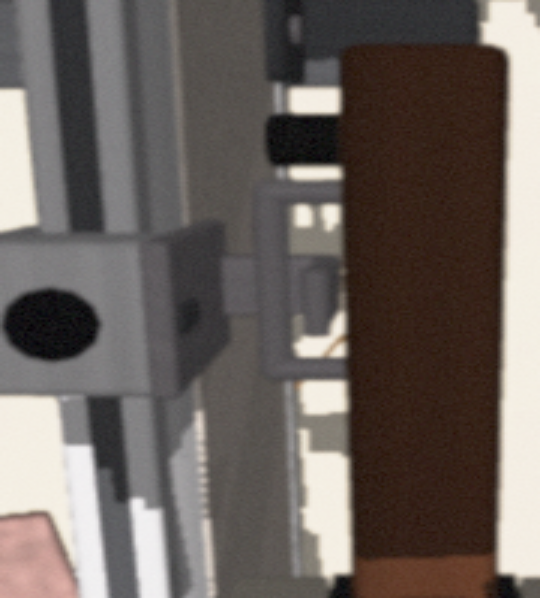

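View pics/s13z.png

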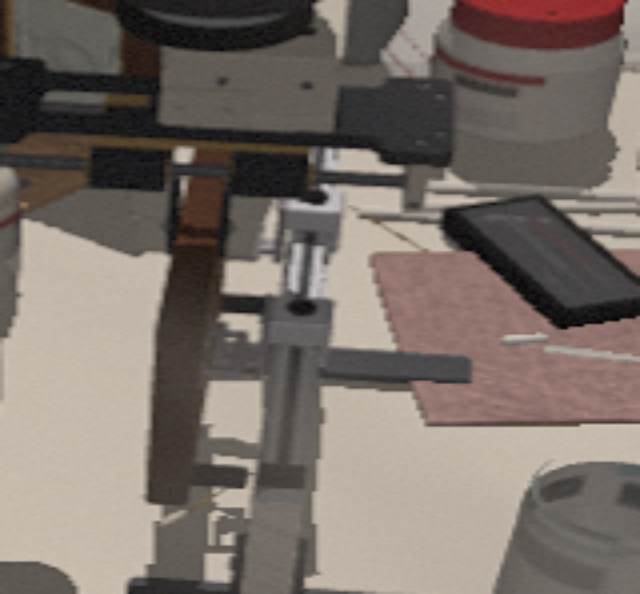

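```bash
python3 -m creep '[{"tx":0,"ty":0.0004,"tz":0.0003,"ax":0,"ay":0,"az":0,"fingers":0.01},{"tx":0,"ty":0.0004,"tz":0.0003,"ax":0,"ay":0,"az":0,"fingers":0.01},{"tx":0,"ty":0.0004,"tz":0.0003,"ax":0,"ay":0,"az":0,"fingers":0.01}]'
python3 -c "
from h import *
st()"
```

```text
time_s: 17.25
tcp_pos: [0.6091, 0.0365, 0.1807]
eef_rot: [-96.7, 89.9, -9.6]
contact_force: [-4.5, -0.1, 8.0]
gripper_width: 0.0178
t17.25 tcp [0.6091 0.0365 0.1807] board e,t -0.0447 0.0002 yawy 177.08 F [-4.54 -0.06  7.96] M [-0.02  1.34  0.01] w 0.0178 xdir [ 0.002 -0.    -1.   ]
```

```bash
python3 -m creep '[{"tx":0,"ty":0,"tz":0,"ax":0,"ay":0,"az":0,"fingers":0.01},{"tx":0,"ty":0,"tz":0,"ax":0,"ay":0,"az":0,"fingers":0.01},{"tx":0,"ty":0,"tz":0,"ax":0,"ay":0,"az":0,"fingers":0.01},{"tx":-0.0008,"ty":0.0003,"tz":0,"ax":0,"ay":0,"az":0,"fingers":0.01},{"tx":-0.0014,"ty":0.0006,"tz":0,"ax":0,"ay":0,"az":0,"fingers":0.01}]'
python3 -c "
from h import *
st()"
python3 -m creep '[{"tx":0,"ty":0.0002,"tz":0,"ax":0,"ay":0,"az":0,"fingers":0.01},{"tx":0,"ty":0.0002,"tz":0,"ax":0,"ay":0,"az":0,"fingers":0.01}]' 5
python3 -c "
from h import *
st()"
```

```text
time_s: 17.75
tcp_pos: [0.6087, 0.0367, 0.1808]
eef_rot: [-85.3, 89.9, 1.8]
contact_force: [-0.0, -1.5, -1.6]
gripper_width: 0.0175
t17.75 tcp [0.6087 0.0367 0.1808] board e,t -0.0451 0.0004 yawy 177.06 F [-0.01 -1.48 -1.62] M [-0.11 -0.61 -0.04] w 0.0175 xdir [ 0.001  0.    -1.   ]
time_s: 17.95
tcp_pos: [0.6083, 0.0368, 0.1807]
eef_rot: [-88.8, 90.0, -1.7]
contact_force: [1.8, -0.2, 0.1]
gripper_width: 0.0182
t17.95 tcp [0.6083 0.0368 0.1807] board e,t -0.0455 0.0004 yawy 177.06 F [ 1.78 -0.18  0.11] M [-0.23 -0.62 -0.02] w 0.0182 xdir [ 0.001 -0.    -1.   ]
```

Nearly force-free at low grip; now open slowly.

```bash
python3 -m creep '[{"tx":0,"ty":0,"tz":0,"ax":0,"ay":0,"az":0,"fingers":0.021},{"tx":0,"ty":0,"tz":0,"ax":0,"ay":0,"az":0,"fingers":0.025},{"tx":0,"ty":0,"tz":0,"ax":0,"ay":0,"az":0,"fingers":0.035},{"tx":0,"ty":0,"tz":0,"ax":0,"ay":0,"az":0,"fingers":0.044},{"tx":0,"ty":0,"tz":0,"ax":0,"ay":0,"az":0,"fingers":0.044}]'
python3 lk.py w14 s14
```

```text
time_s: 18.45
tcp_pos: [0.6078, 0.0368, 0.1805]
eef_rot: [114.5, 90.0, -158.4]
contact_force: [-0.2, 0.0, 0.2]
gripper_width: 0.0415
t18.45 tcp [0.6078 0.0368 0.1805] board e,t -0.0459 0.0004 yawy 177.06 F [-0.19  0.    0.15] M [ 0.08 -0.05  0.02] w 0.0415 xdir [-0. -0. -1.]
t [-0.0003 -0.0011 -0.0004] a [-0.07 -0.   -0.  ] dist 0.001
lip 309 [-0.0602 -0.0547 -0.0486] [-0.0318 -0.0301 -0.028 ] [0.182  0.1864 0.1878]
```

View pics/w14.png

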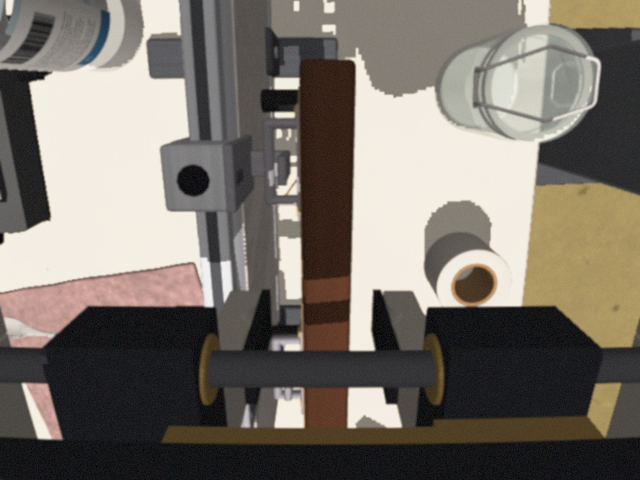

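View pics/s14z.png

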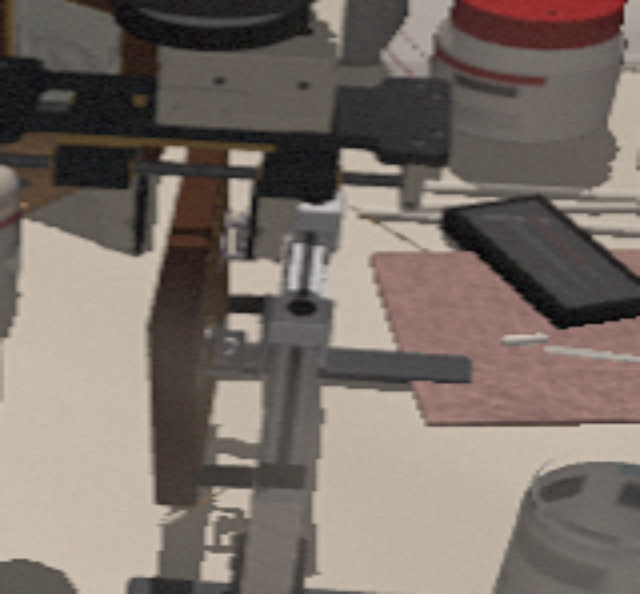

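Frame hangs free between the open fingers (bar at column ~328, fingers at 265 and 378). Withdraw straight up, then away.

```bash
python3 -m creep '[{"tx":-0.01,"ty":0,"tz":0,"ax":0,"ay":0,"az":0,"fingers":0.046},{"tx":-0.03,"ty":0,"tz":0,"ax":0,"ay":0,"az":0,"fingers":0.046},{"tx":-0.06,"ty":0,"tz":0,"ax":0,"ay":0,"az":0,"fingers":0.046},{"tx":-0.1,"ty":0,"tz":0,"ax":0,"ay":0,"az":0,"fingers":0.046},{"tx":-0.14,"ty":0,"tz":0,"ax":0,"ay":0,"az":0,"fingers":0.046}]'
python3 -m creep '[{"tx":0,"ty":0.03,"tz":0.03,"ax":0,"ay":0,"az":0,"fingers":0.046},{"tx":0,"ty":0.06,"tz":0.06,"ax":0,"ay":0,"az":0,"fingers":0.046},{"tx":0,"ty":0.09,"tz":0.09,"ax":0,"ay":0,"az":0,"fingers":0.046},{"tx":0,"ty":0.12,"tz":0.12,"ax":0,"ay":0,"az":0,"fingers":0.046},{"tx":0,"ty":0.13,"tz":0.15,"ax":0,"ay":0,"az":0,"fingers":0.046}]'
python3 -m creep '[{"tx":0,"ty":0,"tz":0.04,"ax":0,"ay":0,"az":0,"fingers":0.046},{"tx":0,"ty":0,"tz":0.08,"ax":0,"ay":0,"az":0,"fingers":0.046},{"tx":0,"ty":0,"tz":0.11,"ax":0,"ay":0,"az":0,"fingers":0.046},{"tx":0,"ty":0,"tz":0.11,"ax":0,"ay":0,"az":0,"fingers":0.046},{"tx":0,"ty":0,"tz":0.11,"ax":0,"ay":0,"az":0,"fingers":0.046}]'
python3 - <<'E'
from h import *
np.set_printoptions(precision=4,suppress=True)
st(); cap('top','t15'); cap('side','s15'); st()
P=cloud(load('t15')); q=P.reshape(-1,3);t=(q[:,:2]-MID)@D; e=(q[:,:2]-MID)@N
k=(e>-.08)&(e<-.02)&(q[:,2]>.208)&(q[:,2]<.24)&(abs(t)<.15)
print('frame top',k.sum(),np.percentile(t[k],[1,99]),np.percentile(e[k],[1,50,99]),np.median(q[k][:,2]),cv2.minAreaRect(np.stack([e[k],t[k]],1).astype(np.float32)))
for n,(u0,u1,v0,v1,z) in dict(bottle=(285,335,270,315,.03),tape=(355,400,270,310,.03),jar=(425,480,265,315,.02),tall=(180,240,230,310,.168)).items():
    a=P[v0:v1,u0:u1].reshape(-1,3); a=a[a[:,2]>z]; b=cloud(load('top0'))[v0:v1,u0:u1].reshape(-1,3); b=b[b[:,2]>z]
    print(n,a.shape,b.shape,np.median(a,axis=0)-np.median(b,axis=0) if len(a) else '')
c=cv2.imread('pics/s15.png'); cv2.imwrite('pics/s15z.png',cv2.resize(c[130:420,220:460],None,fx=3,fy=2))
E
```

```text
time_s: 19.05
tcp_pos: [0.6076, 0.0366, 0.3228]
eef_rot: [-141.6, 90.0, -54.5]
contact_force: [1.7, -0.1, 0.9]
gripper_width: 0.0457
time_s: 19.55
tcp_pos: [0.4837, 0.1941, 0.3225]
eef_rot: [-41.8, 89.8, 45.3]
contact_force: [1.4, 0.1, 0.8]
gripper_width: 0.046
time_s: 20.05
tcp_pos: [0.4912, 0.3037, 0.3208]
eef_rot: [164.8, 90.0, -108.1]
contact_force: [0.3, 0.3, 0.0]
gripper_width: 0.046
t20.05 tcp [0.4912 0.3037 0.3208] board e,t -0.1758 0.2611 yawy 177.13 F [0.31 0.33 0.01] M [ 0.03 -0.05  0.01] w 0.046 xdir [-0. -0. -1.]
t20.15 tcp [0.4914 0.3026 0.3211] board e,t -0.1755 0.26 yawy 177.05 F [ 0.15 -0.2   0.7 ] M [ 0.04 -0.    0.03] w 0.0462 xdir [ 0.  0. -1.]
frame top 1116 [-0.0947  0.0919] [-0.0589 -0.0503 -0.0407] 0.22080002112379016 ((-0.049869783222675323, -0.002032637596130371), (0.19148164987564087, 0.018892403692007065), 89.94332885742188)
bottle (1066, 3) (926, 3) [0.0002 0.0032 0.0011]
tape (553, 3) (552, 3) [-0.     -0.0001 -0.0001]
jar (1225, 3) (1224, 3) [-0.0004  0.0001 -0.0002]
tall (4755, 3) (679, 3) [-0.0371 -0.1041  0.6094]
```

View pics/s15z.png

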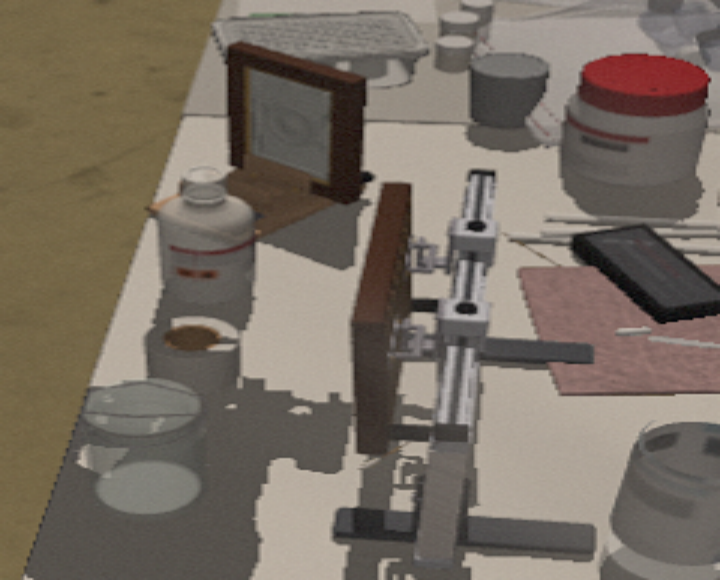

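View pics/t15.png

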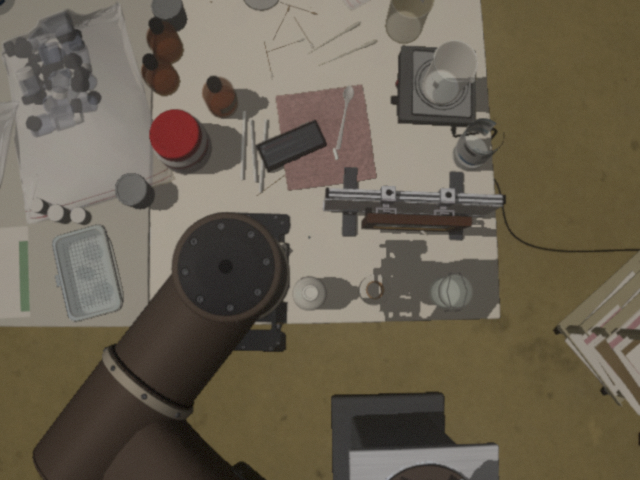

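```bash
python3 -m creep '[{"tx":0,"ty":0,"tz":0,"ax":0,"ay":0,"az":0,"fingers":0.046},{"tx":0,"ty":0,"tz":0,"ax":0,"ay":0,"az":0,"fingers":0.046},{"tx":0,"ty":0,"tz":0,"ax":0,"ay":0,"az":0,"fingers":0.046},{"tx":0,"ty":0,"tz":0,"ax":0,"ay":0,"az":0,"fingers":0.046},{"tx":0,"ty":0,"tz":0,"ax":0,"ay":0,"az":0,"fingers":0.046}]'
python3 - <<'E'
from h import *
c=cap('side'); d=cv2.absdiff(c['pixels'],cv2.imread('pics/s15.png')); print('frame change',d[180:360,330:370].mean())
P=cloud(cap('top')); q=P.reshape(-1,3);t=(q[:,:2]-MID)@D; e=(q[:,:2]-MID)@N
k=(e>-.08)&(e<-.02)&(q[:,2]>.208)&(q[:,2]<.24)&(abs(t)<.15)
print('frame top',k.sum(),np.percentile(t[k],[1,99]),np.percentile(e[k],[1,50,99]),np.median(q[k][:,2]))
print(order.close_job())
E
```

```text
time_s: 20.65
tcp_pos: [0.4914, 0.3029, 0.3206]
eef_rot: [-45.4, 90.0, 41.6]
contact_force: [0.1, -0.3, 0.2]
gripper_width: 0.0457
frame change 2.6931018518518517
frame top 1118 [-0.09439347  0.09218997] [-0.05881635 -0.05037305 -0.04073384] 0.2207781415081983
the job is handed in; nothing more can be done
None
```

The wide frame is hanging on both hooks, centred and facing out. I handed the job in at about 20.7 s of the 64 s allowed; no verdict was reported.

- **Hooks:** I slid both inwards to about 55 mm either side of the board's middle. The lips last measured +54.5 and −54.6 mm.
- **Hanging and tug:** I gripped the frame by its top bar and lowered the loops over the hooks. I pulled straight down with about 8–9 N for over half a second. At the end of the tug the side force and roll moment were near zero, so I take it both hooks shared the load. I could not measure each hook's force separately. Then I relaxed the pull, let go, and moved clear.
- **Final checks:**
  - The frame is about 2 mm off centre, parallel to the board within 0.1°, with its top at 221 mm. I estimate it leans 2–3°.
  - Two readings about 0.5 s apart agreed to within 0.5 mm, and the wrist force was near zero.
  - The tape roll and jar had not moved by more than about 0.4 mm.
- **What disagreed:**
  - The real fingertips end about 23 mm short of the stated TCP. My first push passed over the left saddle without touching anything, so I lowered the tool and repeated it.
  - The bottle's last reading differs from the first by 3 mm, probably because the arm's shadow and cover changed which points were seen.
  - The arm hid the tall frame from the top camera, so its position is not measured. The side picture shows it upright in its slot.

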